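Take the depth of a blind bore with a depth gauge

TASK

Take the depth gauge from its stand, set its foot flat on the fixture block with the rod centred over the large bore, and gently push the rod's head down until the rod has bottomed in the bore, feeling for the firm stop and not forcing it. Then lift the gauge off by its hub and put it back squarely on its stand the way it lay, the rod hanging in the gap and the reading kept: the rod must not slide in the foot while the gauge is off the block. Let go, and leave the other things where they are.

Things in the scene. Friction and masses are not known exactly. Their poses are not given: they have to be found in the camera images.
- gauge: Steel depth gauge, about 0.34 kg (varies). Foot bar 90 (x) x 22 (y) x 12 mm high, with a hub block 26 (x) x 22 (y) mm on its middle, 12 to 40 mm above the underside; grip the hub across its 22 mm (y). A rod slides vertically through the centre. Origin: centre of the foot's underside, z up. Starts upright on the stand, foot along the stand's x.
- gauge_slide (a joint): The rod's travel in the gauge, m: how far the rod's tip stands out below the foot's underside, 0 to 0.024; starts between 0 and 0.004. It grows as the head is pushed down. The rod slides stiffly, with about 4 N of friction, and stays where it is left.
- depth_rod: The gauge's rod with its head: rod 8 mm across, its tip (this origin, z up) flush with the foot's underside at travel 0; on top a flat round head 20 mm across and 6 mm thick, the only part of the rod seen above the hub besides its shaft.
- rod_head (a point): Centre of the flat top of the rod's head, 71 mm above the rod's tip, so 71 mm less the travel above the foot's underside: 31 mm above the hub's top at travel 0.
- block: Fixed aluminium block 110 (x) x 70 (y) x 34 mm on a dark base plate 150 x 90 x 8 mm, its top face 42 mm above the bench. Origin: centre of the base plate's underside, z up. Besides the large bore it has two 8 mm holes near its +x edge, not to be measured.
- bore (a point): Centre of the mouth of the large blind bore, 14 mm across, in the block's top face, at (-12, 0, 42) mm of the block; axes as the block's. Its flat floor lies 10 to 20 mm down, a different depth each time, to be found by feel. The floor is rigid; pressing the rod on it with over 20 N damages it.
- stand: Fixed black U-shaped rest for the gauge, 100 (x) x 50 (y) mm: base 10 mm thick and two uprights 18 mm thick in x, with a 64 mm gap between them, tops 50 mm above the bench. Origin: centre of the underside, z up.
- stand_top (a point): Centre of the stand at the height of the uprights' tops, 50 mm above the bench, axes as the stand's: the gauge's origin belongs here, its x along the stand's x (either way round).
- bottle: White plastic bottle, 68 mm across, 125 mm tall, a bystander. Origin: centre of the underside.
- parts_bin: Green open parts bin 70 x 110 x 45 mm, a bystander. Origin: centre of the underside.
- jar: White jar with black cap, 72 mm across, 90 mm tall, a bystander. Origin: centre of the underside.
- screwdriver: Screwdriver 160 mm long lying on the bench, a bystander. Origin: on the bench under its middle.
Mind the look-alikes: they are no part of the job. What is shaped like the stand but purple or red is not meant.

How it is judged (in metres and radians):
On the way, in this order (a step that is already met when the one before it is completed fails the run):
1. the gauge's foot lies flush on the block's top face, rod centred over the large bore within 2.7 mm (z of gauge in the frame of bore between -0.0025 and 0.0016 m and horizontal distance between gauge and bore below 0.0027 m and angle between gauge's own z axis and vertical below 0.03 rad), for 0.2 s.
2. with the foot still flush there, the rod stands at least 9 mm down the bore and bears on its floor with more than 1 N (all of step 1 and value of joint gauge_slide above 0.0088 m and contact force between depth_rod and block above 1 N), for 0.2 s.
At the end, for the whole second after the job is handed in: The gauge stands at rest and released on the stand, foot flat on both uprights, centred within 10 mm in x and y and turned no more than 0.2 rad from the stand's x (either way round), the rod still out by its bore reading (more than 8.5 mm) and touching nothing (x of gauge in the frame of stand_top between -0.01 and 0.01 m and y of gauge in the frame of stand_top between -0.01 and 0.01 m and z of gauge in the frame of stand_top between -0.0025 and 0.0016 m and angle between gauge's own z axis and vertical below 0.03 rad and angle between the x axis of gauge and the x axis of stand, either way round below 0.2 rad and value of joint gauge_slide above 0.0085 m and linear speed of gauge below 0.01 m/s and contact force between anything else and depth_rod below 0.2 N).
It fails at once if the rod presses on the block with more than 20 N (contact force between depth_rod and block above 20 N).
It fails at once if the rod slides in the gauge (faster than 10 mm/s) while the gauge is off the block (more than 4 mm above its face or 20 mm from the bore) ((z of gauge in the frame of bore above 0.004 m or horizontal distance between gauge and bore above 0.02 m) and (velocity of joint gauge_slide above 0.01 m/s or velocity of joint gauge_slide below -0.01 m/s)).
It fails at once if the gauge is tipped by more than 0.5 rad (angle between gauge's own z axis and vertical above 0.5 rad).
It fails at once if a bystander is moved by more than 15 mm (distance of any of bottle, parts_bin, jar, screwdriver from where it was at the start of the episode above 0.015 m).
It also fails if it takes over 69 s, if anything falls off the work surface, if the arm or the gripper's body presses on something with over 40 N, if the wrist force passes 120 N, or if a joint passes its speed limit or range.

ROBOT

A 7-joint arm with a two-finger parallel gripper is mounted at the origin on the work surface. World frame = base frame: x ahead of the robot, y to its left, z up, the work surface at z = 0. Lengths are in mm, angles in rad, forces in N, time in s.
With the tool pointing down it reaches from about 425 to 875 mm from the base axis. Payload 9.9 kg.
Tool frame: the origin (TCP) lies at the very end of the fingers, on their centre line; the grasp point (between the pads) lies 19 mm behind it; z points along the fingers, y is the line along which they close (so a half turn about z gives the same grasp; the last joint's range is limited). The gripper opens to 85 mm and grips with 20 to 120 N. Pads are 22 mm wide; open, the fingers measure 114 mm over their backs; the gripper's body (76 mm by 85 mm) begins 54 mm behind the grasp point. The pads swing forward as they close: fully open they stand 13 mm farther back than shut.
Start: joints at [-1.234, 0.576, 0.025, 1.437, -0.015, 1.129, -0.057], TCP at [275.724, 616.12, 201.589] pointing down, gripper open.
Joint ranges: [-2.76, 2.76], [-0.34, 2.15], [-1.52, 1.57], [0.19, 2.46], [-1.09, 4.23], [0.17, 1.99], [-2.82, 2.82]. Speed limits (rad/s): [2.22, 2.22, 3.01, 3.01, 3.14, 3.14, 3.14].

INTERFACE

Orientations are given as [roll, pitch, yaw] about the fixed x, y, z axes, in that order (R = Rz(yaw) Ry(pitch) Rx(roll)).
In Python, from station import arm gives the robot as it stands.
- The arm moves only by the shell command python3 -m handwheel 'ROWS' [FORCE]. ROWS is JSON, a list of rows, each a list of 3 entries, a list of its own where there are three numbers: the shift along the tool's x, y, z in m, then the turn, a rotation vector about the tool's x, y, z in degrees, then the finger opening in m, from 0 to 0.0854. A call has 1 to 5 rows; each row is the pose to reach, as a shift and turn from the pose commanded when the call began, along the tool's axes at that moment; what a row does not reach only later rows make up. A row lasts 1/10 s, in which the tool goes at most 50 mm and 8.59 degrees, less where a joint would pass 70% of its speed; a pose out of reach is approached as far as the arm can. A call with a gripper value outside its range is refused whole. The fingers move at their own pace and stop on an object; FORCE is the grip in N (left out, the last holds). Time passes only in rows, so rows that repeat a pose let the fingers close. It gives the time, the measured TCP pose, the force, the opening and the grip force at its end, in the units of the state.
- arm.sense(): the state, without advancing time (a new reading comes with each control period).
- arm.snapshot(name): name is "scene" or "side" or "wrist"; returns (picture, depth): 400x640x3 uint8, red, green, blue; 400x640 float32, mm along the optical axis (not along the pixel's ray), 0 where there is no reading.
- arm.calibration(name): a dict with "K" (3x3 intrinsics, pixels), "xyz" and "attitude" of the camera in the world. Camera axes: x right, y up, looking along -z (the intrinsics and any distortion apply to the point x, -y, -z); pixel columns grow to the right and rows downward; lengths in mm; the calibration is good to about 2 mm. A picture is of the moment at which its call begins: read the wrist's pose just before it. calibration takes no time and is no camera call; for the wrist camera it gives the pose at the moment of the call.
- arm.sign_off(): hands the job in; it is judged then, once.
Trained networks look in the newest picture that a camera, given by its name, has taken for a name from the list of things; names that differ only in an ending like _2 or _b are one class to them, and where a whole thing is asked for, a point or a joint stands for the part that bears it (a point fixed in the world has none). Each returns a list of dicts, best first, with "score" (0 to 1); they miss things now and then, are a little off and sometimes report something else, mostly with a low value. They report only what shows in the picture. A call takes as long as a camera call. They do not tell look-alikes from the thing itself.
- arm.spot_in(camera, thing): "location" ([x, y, z] in mm, in world coordinates, good to about 4 mm: the middle of the surface that is visible of it).
- arm.trace(camera, thing): "mask" (400x640 bool, what is visible of it).
- arm.spot_point(camera, thing): "location" ([x, y, z] in mm, in world coordinates, good to about 4 mm: a listed point, or the origin of a listed thing).
The state is a dict: "t": time; "joint_positions": joint angles; "joint_vel": joint speeds; "tau": joint torques, N m; "position": TCP position; "orientation": TCP orientation; "contact_force": force on the tool from outside, world axes, zero at the start; "torque": the same for the moment, N m; "opening": finger opening in mm; "gripper_force": force on a finger pad.
Only numpy, scipy, OpenCV 4.12 (cv2) and the standard library are available. Lean on these libraries where they do the work, as an engineer would, in place of code of your own. Each camera call takes 0.05 s, during which the arm holds its last target. There are 200 camera calls.

## Working session

There is one attempt and no reset: what is moved stays moved. The work goes in short steps, Python scripts to look and compute and a shell command to move; the robot and the scene stay as the last step left them, time stands still between calls to the robot, and variables do not carry over. Pictures are saved under pics/ and viewed, at most 10 in all, crops included, and the job is handed in when it is done.

```bash
ls; mkdir -p pics; cat > h.py <<'E'
import numpy as np, cv2
from scipy.spatial.transform import Rotation as R
from station import arm
def rot(a): return R.from_euler('xyz',a).as_matrix()
def snap(n,f=None):
    p,d=arm.snapshot(n); c=arm.calibration(n)
    if f: cv2.imwrite('pics/'+f,cv2.cvtColor(p,cv2.COLOR_RGB2BGR))
    return p,d,c
def cloud(d,c):
    K=np.array(c['K']); v,u=np.mgrid[:d.shape[0],:d.shape[1]]
    P=np.stack([(u-K[0,2])/K[0,0]*d,-(v-K[1,2])/K[1,1]*d,-d],-1)
    W=P@rot(c['attitude']).T+np.array(c['xyz']); W[d<=0]=np.nan
    return W
def proj(X,c):
    K=np.array(c['K']); P=(np.atleast_2d(X)-np.array(c['xyz']))@rot(c['attitude'])
    return np.c_[K[0,2]+K[0,0]*P[:,0]/-P[:,2],K[1,2]-K[1,1]*P[:,1]/-P[:,2]]
E
python3 - <<'E'
from h import *
s=arm.sense(); print({k:np.round(s[k],3) for k in ('t','position','orientation','contact_force','opening')})
for n in ('scene','side'):
    p,d,c=snap(n,n+'0.png'); print(n,np.round(c['xyz']),np.round(c['attitude'],3),np.round(c['K'],0).tolist(),c.keys())
    for t in ('gauge','block','stand'):
        print(t,[(round(x['score'],2),np.round(x['location']).tolist()) for x in arm.spot_point(n,t)])
    for t in ('bore','rod_head','stand_top'):
        print(t,[(round(x['score'],2),np.round(x['location']).tolist()) for x in arm.spot_point(n,t)])
a=cv2.imread('pics/scene0.png');b=cv2.imread('pics/side0.png')
cv2.imwrite('pics/both0.png',cv2.resize(np.vstack([a,b]),(480,600)))
E
```

```text
pics
{'t': np.float64(0.0), 'position': array([275.538, 615.663, 200.753]), 'orientation': array([-3.14 ,  0.   ,  2.721]), 'contact_force': array([-0.182,  0.683, -0.731]), 'opening': np.float64(84.999)}
scene [1318.  -73. 1039.] [0.716 0.005 1.451] [[446.0, 0.0, 315.0], [0.0, 446.0, 196.0], [0.0, 0.0, 1.0]] dict_keys(['K', 'xyz', 'attitude'])
gauge [(0.61, [536.0, 126.0, 55.0])]
block [(0.67, [558.0, -186.0, -1.0])]
stand [(0.92, [676.0, 216.0, 2.0]), (0.9, [388.0, 141.0, 0.0]), (0.85, [334.0, -150.0, 1.0]), (0.61, [530.0, 127.0, -2.0])]
bore [(0.57, [544.0, -193.0, 38.0])]
rod_head [(0.55, [535.0, 124.0, 122.0])]
stand_top [(0.93, [334.0, -140.0, 51.0]), (0.92, [389.0, 139.0, 46.0]), (0.81, [533.0, 129.0, 46.0]), (0.8, [676.0, 212.0, 52.0]), (0.6, [529.0, 128.0, 1.0])]
side [ 187. -690.  711.] [ 0.89  -0.023 -0.447] [[415.0, 0.0, 316.0], [0.0, 415.0, 202.0], [0.0, 0.0, 1.0]] dict_keys(['K', 'xyz', 'attitude'])
gauge [(0.61, [528.0, 127.0, 50.0])]
block [(0.75, [552.0, -188.0, 5.0])]
stand [(0.85, [678.0, 216.0, 3.0]), (0.75, [389.0, 142.0, 0.0]), (0.75, [342.0, -144.0, 1.0]), (0.63, [530.0, 130.0, -2.0]), (0.42, [552.0, 415.0, 1.0])]
bore [(0.66, [547.0, -193.0, 39.0])]
rod_head []
stand_top [(0.85, [390.0, 142.0, 52.0]), (0.72, [532.0, 128.0, 48.0]), (0.65, [672.0, 214.0, 49.0]), (0.65, [339.0, -143.0, 48.0])]
```

View pics/scene0.png

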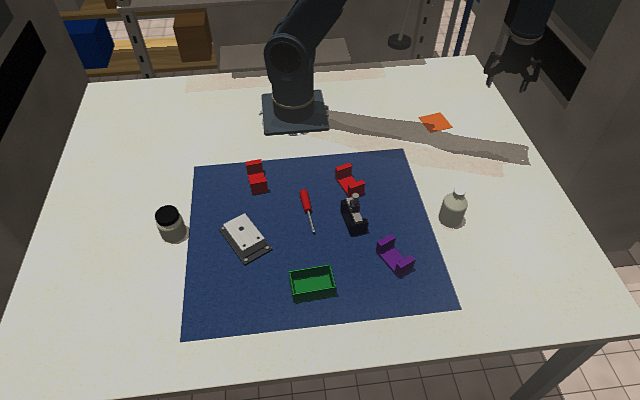

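View pics/side0.png

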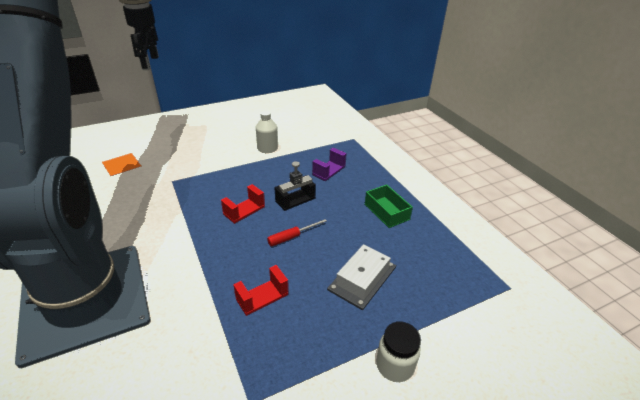

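The gauge stands on the black stand (scene px 353,213; side px 295,185). The bored block is at scene (245,237) and side (362,275). The red and purple stands are look-alikes. Next I'll get yaws from depth.

```bash
cat >> h.py <<'E'
def go(pos,yaw=None,frm=None):
    "shift (m) and turn (deg) in tool axes to reach pos, tool down with given yaw"
    s=arm.sense(); T=rot(s['orientation']); p=np.array(s['position']) 
    sh=T.T@(np.array(pos)-p)/1000
    tn=np.zeros(3)
    if yaw is not None:
        c=[R.from_matrix(T.T@rot([np.pi,0,yaw+k])).as_rotvec(degrees=True) for k in (0,np.pi)]
        tn=min(c,key=np.linalg.norm); print('alt',[np.round(x,1) for x in c])
    print('shift',np.round(sh,4),'turn',np.round(tn,2),'j7',round(s['joint_positions'][6],2))
def rect(W,m,lo,hi):
    q=W[m&(W[...,2]>lo)&(W[...,2]<hi)][:,:2]; 
    r=cv2.minAreaRect(q.astype(np.float32)); b=cv2.boxPoints(r)
    e=[b[1]-b[0],b[2]-b[1]]; e=max(e,key=np.linalg.norm)
    return np.round(r[0],1),np.round(r[1],1),round(float(np.arctan2(e[1],e[0])),3),len(q)
E
python3 - <<'E'
from h import *
for n in ('scene','side'):
    p,d,c=snap(n); W=cloud(d,c)
    def near(x,y,r): return np.hypot(W[...,0]-x,W[...,1]-y)<r
    print(n,'block',rect(W,near(556,-187,85),36,48),'foot',rect(W,near(532,128,60),44,70),'stand',rect(W,near(532,128,70),20,56))
c=arm.calibration('wrist'); s=arm.sense(); T=rot(s['orientation'])
print('cam in tool',T.T@(np.array(c['xyz'])-s['position']), np.round(T.T@rot(c['attitude']),2), np.round(c['K'],0).tolist())
go([532,128,250],2.1)
E
```

```text
scene block (array([ 558.1, -187.9]), array([114.6,  71. ]), 0.5, 820) foot (array([532.9, 128.1]), array([102.4,  49.5]), 0.145, 270) stand (array([534. , 127.9]), array([104.6,  50.2]), 0.146, 264)
side block (array([ 558.3, -190.2]), array([113. ,  71.5]), 0.503, 1291) foot (array([532., 124.]), array([99.8, 51. ]), 0.154, 359) stand (array([531.6, 123.9]), array([100.7,  51.1]), 0.155, 358)
cam in tool [  82.93068958   -0.45511003 -172.62603426] [[ 0.    0.95  0.32]
 [ 1.   -0.    0.  ]
 [ 0.    0.32 -0.95]] [[293.0, 0.0, 321.0], [0.0, 293.0, 203.0], [0.0, 0.0, 1.0]]
alt [array([ 0. ,  0. , 35.6]), array([  -0. ,    0. , -144.4])]
shift [-0.4333 -0.3408 -0.0484] turn [ 0.    0.   35.56] j7 -0.06
```

```bash
python3 - <<'E'
from h import *
go([532,126,200],3.292)
E
```

```text
alt [array([  0. ,   0. , -32.7]), array([  0. ,  -0. , 147.3])]
shift [-0.4341 -0.3427  0.0016] turn [  0.     0.   -32.73] j7 -0.06
```

```bash
python3 -m handwheel '[[[-0.039,-0.031,0],[0,0,-6.5],0.085],[[-0.078,-0.062,0],[0,0,-13],0.085],[[-0.117,-0.093,0],[0,0,-19.5],0.085],[[-0.156,-0.124,0],[0,0,-26],0.085],[[-0.195,-0.155,0],[0,0,-32.7],0.085]]'
python3 - <<'E'
from h import *
go([532,126,200],3.292)
E
```

```text
t: 1.3
position: [391.1, 393.2, 201.8]
orientation: [3.141, 0.001, -2.987]
contact_force: [1.3, 0.0, 1.0]
opening: 85.2
gripper_force: 0.0
alt [array([0. , 0. , 0.2]), array([-1.000e-01,  0.000e+00, -1.798e+02])]
shift [-0.098  -0.2857  0.0018] turn [0.01 0.03 0.25] j7 0.8
```

```bash
python3 -m handwheel '[[[-0.0155,-0.045,0],[0,0,0],0.085],[[-0.031,-0.09,0],[0,0,0],0.085],[[-0.0465,-0.135,0],[0,0,0],0.085],[[-0.062,-0.18,0],[0,0,0],0.085],[[-0.0775,-0.225,0],[0,0,0],0.085]]'
python3 -m handwheel '[[[-0.0205,-0.0455,0],[0,0,0],0.085],[[-0.0205,-0.0605,0.0],[0,0,0],0.085],[[-0.0205,-0.0605,0.0],[0,0,0],0.085]]'
python3 - <<'E'
from h import *
s=arm.sense(); print(np.round(s['position'],1),np.round(s['orientation'],3))
p,d,c=snap('wrist','w1.png'); W=cloud(d,c)
for t in ('rod_head','gauge','stand_top'): print(t,[(round(x['score'],2),np.round(x['location'],1).tolist()) for x in arm.spot_point('wrist',t)])
near=np.hypot(W[...,0]-532,W[...,1]-127)<80
for lo,hi in ((45,53),(56,68),(84,98),(112,128)): print(lo,hi,rect(W,near,lo,hi),np.nanmedian(W[near&(W[...,2]>lo)&(W[...,2]<hi)],0).round(1))
E
```

```text
t: 1.8
position: [501.4, 182.3, 201.9]
orientation: [3.141, 0.001, -2.992]
contact_force: [0.6, -0.0, -0.7]
opening: 84.5
gripper_force: 0.0
t: 2.1
position: [530.7, 124.0, 201.6]
orientation: [-3.14, -0.0, -2.997]
contact_force: [-0.5, 1.0, -0.2]
opening: 84.9
gripper_force: 0.0
[530.7 124.  201.6] [-3.14  -0.    -2.997]
rod_head [(0.7, [533.9, 128.5, 122.9])]
gauge [(0.68, [534.1, 126.6, 49.0]), (0.34, [534.9, 126.9, 120.1])]
stand_top [(0.75, [386.2, 137.8, 49.8]), (0.62, [680.5, 213.3, 53.4])]
45 53 (array([529.1, 130.2]), array([99.7, 50. ]), 0.15, 929) [492.9 129.4  50.1]
56 68 (array([530.8, 128.9]), array([89.7, 21.8]), 0.139, 896) [508.7 126.9  62.2]
84 98 (array([528.4, 128.4]), array([21.3, 22.6]), -1.431, 300) [523.8 127.7  90.2]
112 128 (array([530.8, 128.6]), array([19.2, 19.2]), 1.017, 369) [530.3 128.5 121.1]
```

View pics/w1.png

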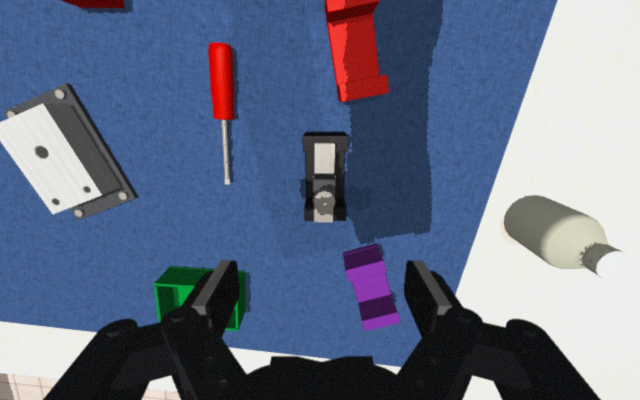

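The gauge's head is at px (322,200), with its foot along the image vertical. Its centre is about (530.8,128.7), yaw 0.14, head top at 121, so travel is about 0. The true stand is under it. Next I'll view the bore from the same relative pose.

```bash
python3 - <<'E'
from h import *
go([547,-199,182])
E
```

```text
shift [ 0.0324 -0.3271  0.0194] turn [0. 0. 0.] j7 1.38
```

```bash
python3 -m handwheel '[[[0.0045,-0.045,0],[0,0,0],0.085],[[0.009,-0.09,0],[0,0,0],0.085],[[0.0135,-0.135,0],[0,0,0],0.085],[[0.018,-0.18,0],[0,0,0],0.085],[[0.0225,-0.225,0.01],[0,0,0],0.085]]'
python3 -m handwheel '[[[0.005,-0.045,0.005],[0,0,0],0.085],[[0.01,-0.09,0.009],[0,0,0],0.085],[[0.01,-0.1025,0.009],[0,0,0],0.085],[[0.01,-0.1025,0.009],[0,0,0],0.085]]'
cat > bore.py <<'E'
from h import *
s=arm.sense(); print(np.round(s['position'],1),np.round(s['orientation'],3))
p,d,c=snap('wrist','w2.png'); W=cloud(d,c)
print([(round(x['score'],2),np.round(x['location'],1).tolist()) for x in arm.spot_point('wrist','bore')])
near=np.hypot(W[...,0]-558,W[...,1]+189)<75
top=near&(abs(W[...,2]-42)<4); print('block',rect(W,near,38,46),np.nanmedian(W[top][:,2]))
# ray/plane positions of every pixel at z=ztop
zt=float(np.nanmedian(W[top][:,2])); C=np.array(c['xyz']); K=np.array(c['K'])
v,u=np.mgrid[:400,:640]
D=np.stack([(u-K[0,2])/K[0,0],-(v-K[1,2])/K[1,1],-np.ones(u.shape)],-1)@rot(c['attitude']).T
Q=C+D*((zt-C[2])/D[...,2])[...,None]
b=np.hypot(Q[...,0]-547.5,Q[...,1]+194.8)<14
hole=b&((W[...,2]<zt-3)|np.isnan(W[...,2])); g=p.mean(2)
dark=b&(g<0.6*np.median(g[b]))
for nm,m in (('depth',hole),('dark',dark)):
    q=Q[m][:,:2].astype(np.float32); print(nm,len(q),q.mean(0).round(2),cv2.minEnclosingCircle(q),proj([*q.mean(0),zt],c).round(1))
x,y=proj([547,-194,zt],c)[0].astype(int); print(zt,np.hypot(*(Q[y,x+1]-Q[y,x])[:2]))
cv2.imwrite('pics/w2c.png',cv2.resize(cv2.cvtColor(p[y-60:y+60,x-80:x+80],cv2.COLOR_RGB2BGR),None,fx=5,fy=5,interpolation=0))
E
python3 bore.py
```

```text
t: 2.8
position: [542.3, -98.4, 192.7]
orientation: [-3.141, 0.003, -2.988]
contact_force: [1.4, 0.2, 0.3]
opening: 84.4
gripper_force: 0.0
t: 3.2
position: [546.8, -202.4, 182.3]
orientation: [-3.141, -0.0, -2.994]
contact_force: [0.6, 1.0, 0.4]
opening: 85.3
gripper_force: 0.0
[ 546.8 -202.4  182.3] [-3.141 -0.    -2.994]
[(0.64, [544.8, -195.1, 38.9])]
block (array([ 556.9, -186.7]), array([110.5,  70.1]), 0.506, 5804) 42.24985654722107
depth 119 [ 545.83 -192.66] ((547.8078002929688, -192.71849060058594), 8.430268287658691) [[328.8 182.3]]
dark 56 [ 550.17 -192.38] ((548.5465087890625, -192.64303588867188), 6.327762603759766) [[328.4 186.1]]
42.24985654722107 1.102184050483208
```

View pics/w2c.png

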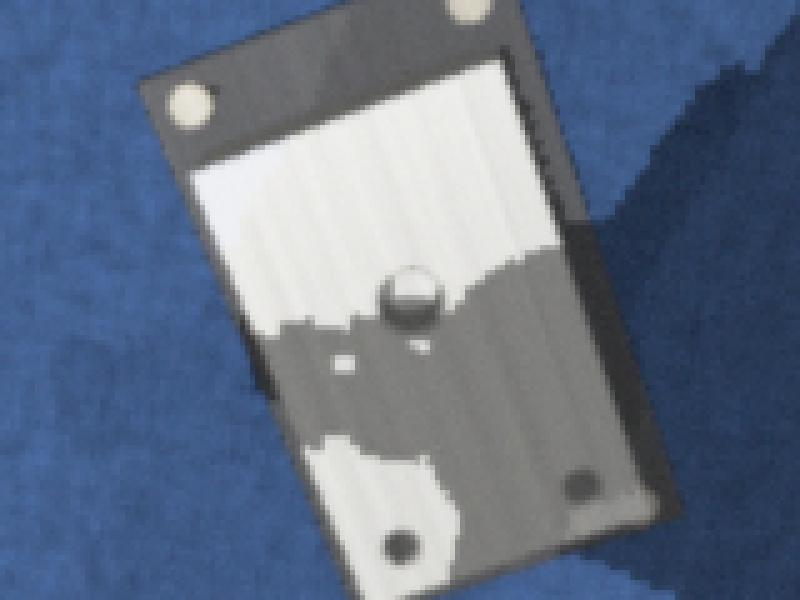

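The bore is at crop (412,299). The direct circle and the block-based estimate agree at about (546.4,-192.5), z 42.2. The gauge→bore displacement is (15.6,-321.3) mm. Now back to the gauge to grasp it.

```bash
python3 - <<'E'
from h import *
go([530.8,128.8,175],-2.9975)
E
```

```text
alt [array([0.1, 0. , 0.5]), array([-0.000e+00,  1.000e-01, -1.795e+02])]
shift [-0.0334  0.3265  0.0079] turn [0.07 0.01 0.46] j7 2.01
```

```bash
python3 -m handwheel '[[[-0.0046,0.045,0],[0,0,0],0.085],[[-0.0092,0.09,0],[0,0,0],0.085],[[-0.0138,0.135,0],[0,0,0],0.085],[[-0.0184,0.18,0],[0,0,0],0.085],[[-0.023,0.225,0],[0,0,0],0.085]]'
python3 -m handwheel '[[[-0.0045,0.045,0],[0,0,0],0.085],[[-0.0091,0.09,0],[0,0,0],0.085],[[-0.0102,0.1015,0],[0,0,0],0.085],[[-0.0102,0.1015,0],[0,0,0],0.085],[[-0.0102,0.1015,0],[0,0,0],0.085]]'
python3 - <<'E'
from h import *
go([530.8,128.8,60],-2.9975)
p,d,c=snap('wrist'); W=cloud(d,c); near=np.hypot(W[...,0]-532,W[...,1]-127)<80
for lo,hi in ((45,53),(56,68),(112,128)): print(lo,hi,rect(W,near,lo,hi))
E
```

```text
t: 3.8
position: [535.0, 29.2, 183.0]
orientation: [3.141, 0.001, -2.988]
contact_force: [0.5, 1.0, 0.5]
opening: 84.7
gripper_force: 0.0
t: 4.3
position: [530.3, 126.7, 182.7]
orientation: [-3.141, -0.0, -2.99]
contact_force: [0.7, -0.5, -0.6]
opening: 84.8
gripper_force: 0.0
alt [array([-0. , -0. ,  0.4]), array([   0. ,   -0. , -179.6])]
shift [-0.0009  0.0021  0.1227] turn [-0.03 -0.01  0.43] j7 1.39
45 53 (array([529.9, 126.1]), array([99.4, 49.8]), 0.142, 1015)
56 68 (array([532. , 124.7]), array([90.4, 22. ]), 0.124, 960)
112 128 (array([531.9, 124.9]), array([19.3, 18.8]), 0.169, 424)
```

The two gauge readings differ by 4 mm because the calibration was read after the picture while the arm was still settling. I'll fix that and re-measure with the arm at rest.

```bash
sed -i 's/p,d=arm.snapshot(n); c=arm.calibration(n)/c=arm.calibration(n); p,d=arm.snapshot(n)/' h.py
cat > gm.py <<'E'
from h import *
for i in range(3):
    s=arm.sense(); print(s['t'],np.round(s['position'],1),np.round(s['orientation'],3),np.abs(s['joint_vel']).max().round(4))
    p,d,c=snap('wrist'); W=cloud(d,c); near=np.hypot(W[...,0]-532,W[...,1]-127)<80
    for lo,hi in ((45,53),(56,68),(112,128)): print(lo,hi,rect(W,near,lo,hi))
E
python3 gm.py
```

```text
4.35 [530.5 125.6 182.7] [-3.141 -0.    -2.992] 0.0225
45 53 (array([529.8, 127.5]), array([99.5, 49.8]), 0.15, 1012)
56 68 (array([531.9, 125.9]), array([90.3, 22. ]), 0.126, 955)
112 128 (array([531.4, 125.9]), array([19.2, 19. ]), 0.847, 418)
4.4 [530.7 125.2 182.7] [-3.141 -0.    -2.993] 0.0134
45 53 (array([529.9, 127.2]), array([99.9, 49.9]), 0.151, 1005)
56 68 (array([531.6, 126.1]), array([89.9, 21.9]), 0.129, 954)
112 128 (array([531.7, 126. ]), array([19.2, 19.3]), -1.199, 423)
4.45 [530.8 124.9 182.7] [-3.141 -0.    -2.994] 0.0062
45 53 (array([529.9, 127.2]), array([99.8, 49.7]), 0.148, 1009)
56 68 (array([531.2, 126.3]), array([89.2, 21.4]), 0.139, 949)
112 128 (array([531.6, 125.9]), array([19.1, 19.2]), -0.044, 419)
```

```bash
python3 -m handwheel '[[[0.0045,-0.045,0],[0,0,0],0.085],[[0.009,-0.09,0],[0,0,0],0.085],[[0.0135,-0.135,0],[0,0,0],0.085],[[0.018,-0.18,0],[0,0,0],0.085],[[0.0225,-0.225,0],[0,0,0],0.085]]'
python3 -m handwheel '[[[0.0045,-0.045,0],[0,0,0],0.085],[[0.009,-0.09,0],[0,0,0],0.085],[[0.0095,-0.095,0],[0,0,0],0.085],[[0.0095,-0.095,0],[0,0,0],0.085],[[0.0095,-0.095,0],[0,0,0],0.085]]'
python3 -m handwheel '[[[0,0,0],[0,0,0],0.085],[[0,0,0],[0,0,0],0.085],[[0,0,0],[0,0,0],0.085]]'
python3 bore.py; python3 bore.py; python3 -c "
from h import *
go([531.5,126.1,182.7],-2.9975)"
```

```text
t: 5.0
position: [541.7, -102.3, 182.8]
orientation: [-3.141, 0.0, -2.993]
contact_force: [0.0, 0.3, 0.4]
opening: 85.3
gripper_force: 0.0
t: 5.5
position: [546.8, -194.0, 182.5]
orientation: [3.141, -0.0, -2.992]
contact_force: [-0.1, -0.6, -1.5]
opening: 84.8
gripper_force: 0.0
t: 5.8
position: [547.1, -193.7, 182.7]
orientation: [3.141, 0.0, -2.99]
contact_force: [0.6, -0.3, 0.8]
opening: 85.1
gripper_force: 0.0
[ 547.1 -193.7  182.7] [ 3.141  0.    -2.99 ]
[]
block (array([ 556.7, -189. ]), array([110.8,  70.1]), 0.5, 5823) 42.16459506554372
depth 117 [ 545.49 -194.86] ((546.6729125976562, -193.5107421875), 8.25348949432373) [[321.2 180.8]]
dark 86 [ 551.17 -193.38] ((553.9332275390625, -194.98971557617188), 10.157758712768555) [[321.7 185.9]]
42.16459506554372 1.1021440005241592
[ 547.1 -194.2  182.7] [-3.142  0.    -2.991]
[(0.6, [544.0, -193.5, 43.0])]
block (array([ 556.7, -189.1]), array([110.6,  70.2]), 0.501, 5826) 42.14669749297312
depth 117 [ 545.61 -195.01] ((548.982421875, -194.3839111328125), 11.598587989807129) [[321.4 181. ]]
dark 83 [ 551.36 -192.89] ((551.1187744140625, -192.88821411132812), 9.966896057128906) [[322.5 186.2]]
42.14669749297312 1.1021015261210567
alt [array([-0. ,  0. ,  0.4]), array([  -0. ,   -0. , -179.6])]
shift [-3.270e-02  3.193e-01 -1.000e-04] turn [-0.    0.    0.36] j7 2.0
```

View pics/w2c.png

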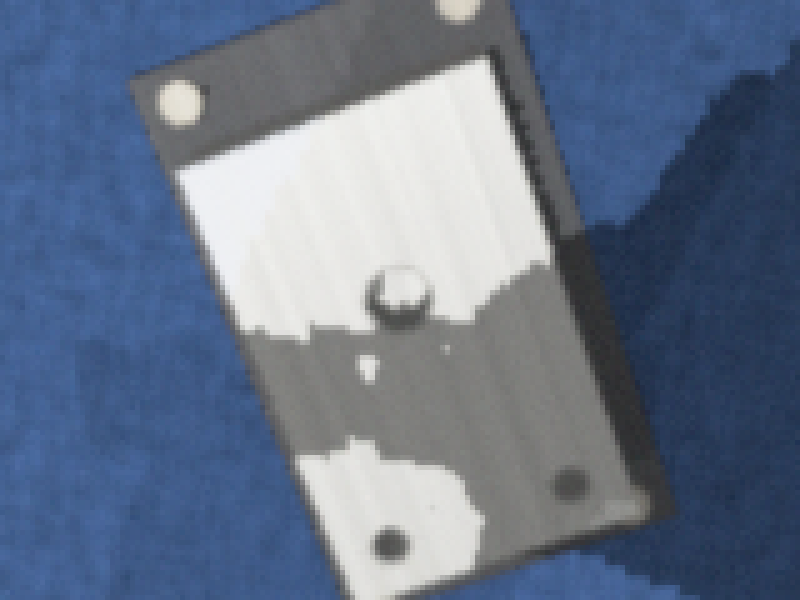

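Settled view: the bore circle is at crop (399,297). The estimates (circle, depth hole, block geometry) agree at (546.0,-194.9). The gauge settled at (531.5,126.1), so the displacement is (14.5,-321.0).

```bash
python3 -m handwheel '[[[-0.0046,0.045,0],[0,0,0],0.085],[[-0.0092,0.09,0],[0,0,0],0.085],[[-0.0138,0.135,0],[0,0,0],0.085],[[-0.0184,0.18,0],[0,0,0],0.085],[[-0.023,0.225,0],[0,0,0],0.085]]'
python3 -m handwheel '[[[-0.0045,0.045,0],[0,0,0.3],0.085],[[-0.0091,0.09,0],[0,0,0.3],0.085],[[-0.0097,0.0945,0],[0,0,0.3],0.085],[[-0.0097,0.0945,0],[0,0,0.3],0.085],[[-0.0097,0.0945,0],[0,0,0.3],0.085]]'
python3 -m handwheel '[[[0,0,0],[0,0,0],0.085],[[0,0,0],[0,0,0],0.085],[[0,0,0],[0,0,0],0.085]]'
python3 gm.py; python3 -c "
from h import *
go([531.5,126.1,60])"
```

```text
t: 6.5
position: [535.8, 32.9, 182.8]
orientation: [-3.142, 0.0, -2.992]
contact_force: [1.3, 0.3, -0.6]
opening: 85.0
gripper_force: 0.0
t: 7.0
position: [531.7, 124.7, 182.6]
orientation: [-3.141, -0.0, -2.998]
contact_force: [0.1, -0.6, -0.7]
opening: 84.7
gripper_force: 0.0
t: 7.3
position: [531.7, 125.1, 182.7]
orientation: [-3.141, 0.0, -2.999]
contact_force: [0.2, -0.2, -0.1]
opening: 84.8
gripper_force: 0.0
7.3 [531.7 125.1 182.7] [-3.141  0.    -2.999] 0.0063
45 53 (array([529.9, 127.1]), array([99.2, 49.6]), 0.147, 1003)
56 68 (array([531.9, 126.4]), array([90.5, 21.4]), 0.134, 965)
112 128 (array([531.6, 126.2]), array([19.4, 18.8]), 0.939, 420)
7.35 [531.7 125.3 182.6] [-3.141  0.    -2.998] 0.008
45 53 (array([529.8, 127.3]), array([99.2, 49.9]), 0.148, 1028)
56 68 (array([531.7, 126.5]), array([90.1, 21.2]), 0.134, 951)
112 128 (array([531.7, 125.9]), array([18.9, 19.3]), -1.127, 420)
7.4 [531.6 125.5 182.6] [-3.142 -0.    -2.998] 0.0065
45 53 (array([529.9, 127.4]), array([99.3, 49.9]), 0.147, 1007)
56 68 (array([531.9, 126. ]), array([90.3, 22. ]), 0.131, 971)
112 128 (array([531.6, 125.8]), array([19.3, 19.1]), 0.973, 427)
shift [0.     0.0004 0.1226] turn [0. 0. 0.] j7 1.39
```

```bash
python3 -m handwheel '[[[0,0.0005,0.035],[0,0,0.3],0.085],[[0,0.0005,0.07],[0,0,0.3],0.085],[[0,0.0005,0.1],[0,0,0.3],0.085],[[0,0.0005,0.1225],[0,0,0.3],0.085],[[0,0.0005,0.1225],[0,0,0.3],0.085]]'
python3 -m handwheel '[[[0,0,0],[0,0,0],0.045],[[0,0,0],[0,0,0],0.045],[[0,0,0],[0,0,0],0.035],[[0,0,0],[0,0,0],0.03],[[0,0,0],[0,0,0],0.026]]' 40
python3 -m handwheel '[[[0,0,0],[0,0,0],0.024],[[0,0,0],[0,0,0],0.022],[[0,0,0],[0,0,0],0.02],[[0,0,0],[0,0,0],0.015],[[0,0,0],[0,0,0],0.015]]' 40
```

```text
t: 7.95
position: [529.5, 126.0, 57.5]
orientation: [-3.141, -0.005, -3.002]
contact_force: [-0.1, 0.5, 0.3]
opening: 84.9
gripper_force: 0.0
t: 8.45
position: [531.8, 126.6, 60.7]
orientation: [3.141, 0.001, -3.002]
contact_force: [-1.1, 0.1, 0.3]
opening: 25.8
gripper_force: 0.0
t: 8.95
position: [531.7, 126.6, 60.6]
orientation: [3.142, 0.001, -3.002]
contact_force: [-0.8, -0.7, 7.8]
opening: 17.7
gripper_force: 39.7
```

```bash
python3 - <<'E'
from h import *
s=arm.sense(); print(s['opening'],s['gripper_force'],np.round(s['contact_force'],1))
p,d,c=snap('wrist'); q,_,c2=snap('side'); x,y=proj([531,126,80],c2)[0].astype(int)
W=cloud(d,c); near=np.hypot(W[...,0]-532,W[...,1]-127)<80
for lo,hi in ((45,53),(56,68),(112,128)): print(lo,hi,rect(W,near,lo,hi))
cv2.imwrite('pics/g1.png',cv2.cvtColor(np.vstack([p[100:400,120:520],cv2.resize(q[y-50:y+50,x-66:x+67],(400,300))]),cv2.COLOR_RGB2BGR))
E
```

```text
17.704069472565312 39.68899322353536 [-0.8 -0.7  7.8]
45 53 (array([489.6, 121.2]), array([18.1, 50.1]), -1.418, 1637)
56 68 (array([503.6, 122.3]), array([33.3, 22.1]), 0.127, 1982)
112 128 (array([531.5, 126. ]), array([23.7, 45. ]), -1.422, 2723)
```

View pics/g1.png

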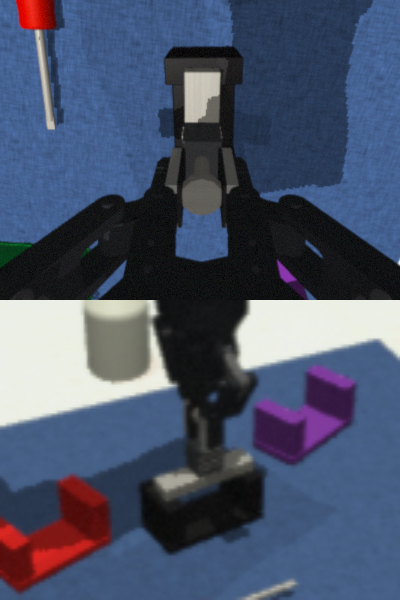

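The hub is gripped squarely (head at px 202,195 between the pads, foot flat). Lifting gently.

```bash
python3 -m handwheel '[[[0,0,-0.003],[0,0,0],0.015],[[0,0,-0.01],[0,0,0],0.015],[[0,0,-0.02],[0,0,0],0.015],[[0,0,-0.032],[0,0,0],0.015],[[0,0,-0.04],[0,0,0],0.015]]' 40
python3 -m handwheel '[[[0,0,0],[0,0,0],0.015],[[0,0,0],[0,0,0],0.015]]'
cat > held.py <<'E'
from h import *
s=arm.sense(); T=rot(s['orientation']); print(np.round(s['position'],1),np.round(s['orientation'],3),np.round(s['contact_force'],1),s['opening'].round(1))
p,d,c=snap('wrist'); W=cloud(d,c); L=(W-s['position'])@T   # tool frame
m=(abs(L[...,0])<50)&(abs(L[...,1])<13)&(p.min(2)>60)
for lo,hi in ((-8,2),(-36,-24),(-66,-54)):
    q=L[m&(L[...,2]>lo)&(L[...,2]<hi)]
    print(lo,hi,len(q),np.median(q,0).round(1) if len(q) else '', [np.percentile(q[:,i],[2,98]).round(1).tolist() for i in (0,1)] if len(q) else '')
E
python3 held.py; python3 -c "
from h import *
go([546.2,-194.9,100])"
```

```text
t: 9.55
position: [531.9, 126.6, 101.6]
orientation: [3.141, 0.001, -3.002]
contact_force: [0.4, -0.3, -2.4]
opening: 18.0
gripper_force: 39.4
t: 9.75
position: [531.6, 126.6, 100.4]
orientation: [3.142, 0.001, -3.002]
contact_force: [-0.5, -0.4, -3.6]
opening: 17.8
gripper_force: 39.4
shift [ 3.020e-02 -3.204e-01  3.000e-04] turn [0. 0. 0.] j7 1.37Traceback (most recent call last):
  File "held.py", line 2, in <module>
    s=arm.sense(); T=rot(s['orientation']); print(np.round(s['position'],1),np.round(s['orientation'],3),np.round(s['contact_force'],1),s['opening'].round(1))
                                                                                                                                        ^^^^^^^^^^^^^^^^^^
AttributeError: 'float' object has no attribute 'round'
```

```bash
sed -i "s/s\['opening'\].round(1)/round(s['opening'],1)/" held.py; python3 held.py; python3 held.py | tail -3
```

```text
[531.6 126.6 100.4] [ 3.142e+00  1.000e-03 -3.002e+00] [-0.5 -0.4 -3.6] 17.8
-8 2 1858 [29.4 -0.3 -1.5] [[12.7, 44.5], [-10.9, 10.0]]
-36 -24 9 [ 10.7  -0.9 -35.4] [[4.0, 12.1], [-12.3, 12.6]]
-66 -54 1357 [  1.5  -0.4 -60.4] [[-8.8, 11.2], [-12.3, 12.2]]
-8 2 1853 [29.5 -0.3 -1.5] [[12.7, 44.5], [-10.9, 10.0]]
-36 -24 18 [ 10.7  -0.6 -35. ] [[3.3, 12.1], [-12.9, 12.1]]
-66 -54 1348 [  1.4  -0.4 -60.5] [[-8.7, 11.3], [-12.1, 12.2]]
```

```bash
python3 -m handwheel '[[[0.002,-0.02,0],[0,0,0],0.015],[[0.0055,-0.058,0],[0,0,0],0.015],[[0.0095,-0.1,0],[0,0,0],0.015],[[0.0137,-0.145,0],[0,0,0],0.015],[[0.018,-0.19,0],[0,0,0],0.015]]'
python3 -m handwheel '[[[0.0042,-0.045,0],[0,0,0],0.015],[[0.008,-0.085,0],[0,0,0],0.015],[[0.011,-0.115,0],[0,0,0],0.015],[[0.0123,-0.13,0.01],[0,0,0],0.015],[[0.0123,-0.13,0.02],[0,0,0],0.015]]'
python3 -m handwheel '[[[0,0,0.004],[0,0,0],0.015],[[0,0,0.009],[0,0,0],0.015],[[0,0,0.009],[0,0,0],0.015],[[0,0,0.009],[0,0,0],0.015],[[0,0,0.009],[0,0,0],0.015]]'
python3 held.py;python3 -c "
from h import *
go([546.0,-194.4,52.6],-3.0)"
```

```text
t: 10.35
position: [539.7, -65.6, 99.6]
orientation: [3.141, -0.001, -3.001]
contact_force: [1.1, 0.0, -2.4]
opening: 18.1
gripper_force: 40.0
t: 10.85
position: [545.5, -197.1, 79.0]
orientation: [-3.141, -0.0, -3.006]
contact_force: [-0.1, 0.2, -3.4]
opening: 17.3
gripper_force: 39.9
t: 11.35
position: [546.3, -194.0, 71.5]
orientation: [-3.141, 0.001, -3.001]
contact_force: [0.0, -0.8, -2.8]
opening: 18.0
gripper_force: 40.0
[ 546.3 -194.    71.5] [-3.141e+00  1.000e-03 -3.001e+00] [ 0.  -0.8 -2.8] 18.0
-8 2 1872 [29.2 -0.3 -1.5] [[12.6, 44.5], [-10.8, 10.2]]
-36 -24 22 [ 10.9  10.1 -34.5] [[9.4, 12.5], [-12.7, 12.8]]
-66 -54 1342 [  1.4  -0.4 -60.5] [[-8.7, 11.2], [-12.3, 12.2]]
alt [array([-0. ,  0. , -0.1]), array([1.000e-01, 0.000e+00, 1.799e+02])]
shift [ 0.0003 -0.0001  0.0189] turn [-0.02  0.04 -0.09] j7 1.95
```

```bash
python3 -m handwheel '[[[0.0003,-0.0002,0.005],[0,0,0],0.015],[[0.0003,-0.0002,0.011],[0,0,0],0.015],[[0.0003,-0.0002,0.015],[0,0,0],0.015],[[0.0003,-0.0002,0.017],[0,0,0],0.015],[[0.0003,-0.0002,0.017],[0,0,0],0.015]]'
python3 -m handwheel '[[[0,0,0],[0,0,0],0.015],[[0,0,0.0005],[0,0,0],0.015],[[0,0,0.0005],[0,0,0],0.015]]'
python3 -c "
from h import *
go([546.0,-194.4,52.6],-3.0)"
```

```text
t: 11.9
position: [545.4, -194.8, 53.6]
orientation: [3.141, -0.001, -3.002]
contact_force: [0.5, -0.2, -3.1]
opening: 17.7
gripper_force: 40.0
t: 12.2
position: [545.8, -194.8, 53.7]
orientation: [-3.141, 0.0, -3.002]
contact_force: [-0.4, 0.4, -2.7]
opening: 17.8
gripper_force: 40.0
alt [array([-0. ,  0. , -0.1]), array([  0. ,   0. , 179.9])]
shift [-0.0003  0.0004  0.0011] turn [-0.01  0.02 -0.12] j7 1.94
```

```bash
python3 -m handwheel '[[[-0.0001,0.0003,0.0005],[0,0,0],0.015],[[-0.0001,0.0003,0.0005],[0,0,0],0.015]]'
python3 -m handwheel '[[[0,0,0.0005],[0,0,0],0.015],[[0,0,0.0005],[0,0,0],0.015]]'
python3 -m handwheel '[[[0,0,0.0005],[0,0,0],0.015],[[0,0,0.0005],[0,0,0],0.015]]'
```

```text
t: 12.4
position: [545.7, -194.4, 53.1]
orientation: [3.142, -0.0, -3.002]
contact_force: [0.4, -0.0, -2.7]
opening: 17.4
gripper_force: 40.0
t: 12.6
position: [545.8, -194.5, 52.8]
orientation: [-3.141, 0.0, -3.002]
contact_force: [-1.6, 0.6, -1.7]
opening: 17.9
gripper_force: 40.5
t: 12.8
position: [545.8, -194.5, 52.7]
orientation: [-3.141, 0.0, -3.002]
contact_force: [-2.5, 0.0, 4.6]
opening: 18.1
gripper_force: 42.4
```

```bash
python3 -m handwheel '[[[0,0,0],[0,0,0],0.023],[[0,0,0],[0,0,0],0.03],[[0,0,0],[0,0,0],0.06],[[0,0,0],[0,0,0],0.085],[[0,0,0],[0,0,0],0.085]]'
python3 -m handwheel '[[[0,0,-0.025],[0,0,0],0.085],[[0,0,-0.06],[0,0,0],0.085],[[0,0,-0.095],[0,0,0],0.085],[[0,0,-0.13],[0,0,0],0.085],[[0,0,-0.13],[0,0,0],0.085]]'
python3 -m handwheel '[[[0,0,0],[0,0,0],0.085],[[0,0,0],[0,0,0],0.085],[[0,0,0],[0,0,0],0.085]]'
cat > bm.py <<'E'
from h import *
for i in range(2):
    s=arm.sense(); print(s['t'],np.round(s['position'],1),np.round(s['orientation'],3))
    p,d,c=snap('wrist','b%d.png'%int(s['t']*100)); W=cloud(d,c); near=np.hypot(W[...,0]-557,W[...,1]+189)<68
    n2=np.hypot(W[...,0]-546,W[...,1]+195)<55
    print('block',rect(W,near,38,46))
    for lo,hi in ((49,60),(77,86),(88,118)):
        print(lo,hi,rect(W,n2,lo,hi),np.nanmedian(W[n2&(W[...,2]>lo)&(W[...,2]<hi)],0).round(1))
E
python3 bm.py; python3 -c "
from h import *
go([546.0,-194.4,118],-3.0)"
```

```text
t: 13.3
position: [545.8, -194.5, 52.1]
orientation: [3.142, -0.0, -3.002]
contact_force: [-0.2, -0.7, -0.4]
opening: 72.2
gripper_force: 0.0
t: 13.8
position: [548.3, -195.3, 186.9]
orientation: [-3.138, 0.007, -3.002]
contact_force: [0.5, -0.0, 0.6]
opening: 85.4
gripper_force: 0.0
t: 14.1
position: [545.1, -194.2, 180.9]
orientation: [3.141, -0.002, -3.002]
contact_force: [-0.5, 0.5, -0.3]
opening: 84.9
gripper_force: 0.0
14.1 [ 545.1 -194.2  180.9] [ 3.141e+00 -2.000e-03 -3.002e+00]
block (array([ 556.8, -189. ]), array([110.7,  70.2]), 0.501, 4181)
49 60 (array([ 545.8, -194.9]), array([89.2, 21.5]), 0.128, 926) [ 523.  -196.9   54.2]
77 86 (array([ 543.5, -195.3]), array([21.4, 21.6]), -1.439, 338) [ 539.3 -196.3   82. ]
88 118 (array([ 546. , -195.2]), array([19.1, 19.3]), -0.103, 403) [ 545.3 -195.2  113.1]
14.15 [ 545.1 -194.3  180.9] [ 3.141e+00 -2.000e-03 -3.002e+00]
block (array([ 556.7, -189. ]), array([110.6,  70.1]), 0.502, 4180)
49 60 (array([ 545.8, -195. ]), array([89.8, 21.6]), 0.128, 936) [ 523.3 -196.9   54.2]
77 86 (array([ 543.5, -195.5]), array([21.4, 21.6]), -1.425, 339) [ 539.4 -196.5   82. ]
88 118 (array([ 545.7, -195.1]), array([18.9, 19. ]), -1.163, 399) [ 545.1 -195.2  113.1]
alt [array([ 0. , -0.1, -0.1]), array([-1.000e-01, -1.000e-01,  1.799e+02])]
shift [-0.0008 -0.0002  0.0631] turn [ 0.04 -0.09 -0.12] j7 1.96
```

The gauge sits flush (foot top 54.2) at (545.8,-195.0), within 0.5 mm of the bore. Now I close the fingers and approach the head (top at 113).

```bash
python3 -m handwheel '[[[-0.0008,0,0],[0,0,0],0.04],[[-0.0008,0,0],[0,0,0],0.0],[[-0.0008,0,0],[0,0,0],0.0],[[-0.0008,0,0],[0,0,0],0.0],[[-0.0008,0,0],[0,0,0],0.0]]' 40
python3 -m handwheel '[[[0,0,0.015],[0,0,0],0],[[0,0,0.035],[0,0,0],0],[[0,0,0.05],[0,0,0],0],[[0,0,0.06],[0,0,0],0],[[0,0,0.06],[0,0,0],0]]'
python3 -m handwheel '[[[0,0,0],[0,0,0],0],[[0,0,0],[0,0,0],0],[[0,0,0],[0,0,0],0]]'
```

```text
t: 14.7
position: [546.5, -194.4, 182.1]
orientation: [-3.142, 0.0, -3.002]
contact_force: [-0.8, 0.2, 0.2]
opening: 12.0
gripper_force: 0.0
t: 15.2
position: [545.8, -194.1, 121.0]
orientation: [3.141, -0.002, -3.002]
contact_force: [-0.9, 0.4, 0.3]
opening: -0.3
gripper_force: 0.0
t: 15.5
position: [547.0, -194.5, 122.9]
orientation: [-3.141, 0.001, -3.002]
contact_force: [-0.0, -0.2, -0.0]
opening: -0.2
gripper_force: 0.0
```

```bash
python3 -m handwheel '[[[0.0008,0,0.002],[0,0,0],0],[[0.0008,0,0.004],[0,0,0],0],[[0.0008,0,0.006],[0,0,0],0],[[0.0008,0,0.007],[0,0,0],0],[[0.0008,0,0.007],[0,0,0],0]]'
python3 -m handwheel '[[[0,0,0.001],[0,0,0],0],[[0,0,0.002],[0,0,0],0],[[0,0,0.003],[0,0,0],0],[[0,0,0.003],[0,0,0],0]]'
python3 -m handwheel '[[[0,0,0.001],[0,0,0],0],[[0,0,0.002],[0,0,0],0],[[0,0,0.003],[0,0,0],0],[[0,0,0.003],[0,0,0],0]]'
```

```text
t: 16.0
position: [545.6, -194.4, 114.9]
orientation: [3.141, -0.0, -3.002]
contact_force: [0.0, 0.2, 0.9]
opening: -0.0
gripper_force: 0.0
t: 16.4
position: [545.7, -194.5, 112.0]
orientation: [3.142, -0.0, -3.002]
contact_force: [-0.0, -0.4, -0.3]
opening: -0.2
gripper_force: 0.0
t: 16.8
position: [545.6, -194.5, 108.9]
orientation: [3.141, -0.0, -3.002]
contact_force: [-0.7, -0.1, -0.2]
opening: 0.0
gripper_force: 0.0
```

```bash
for i in 1; do python3 -m handwheel '[[[0,0,0.001],[0,0,0],0],[[0,0,0.002],[0,0,0],0],[[0,0,0.002],[0,0,0],0]]'
python3 -m handwheel '[[[0,0,0.001],[0,0,0],0],[[0,0,0.002],[0,0,0],0],[[0,0,0.002],[0,0,0],0]]'; done; python3 -c "
from h import *
p,d,c=snap('wrist'); q,_,c2=snap('side'); x,y=proj([546,-195,95],c2)[0].astype(int)
cv2.imwrite('pics/p1.png',cv2.cvtColor(np.vstack([p[100:400,120:520],cv2.resize(q[y-50:y+50,x-66:x+67],(400,300))]),cv2.COLOR_RGB2BGR))"
```

```text
t: 17.1
position: [545.7, -194.5, 106.9]
orientation: [3.142, -0.0, -3.002]
contact_force: [-0.4, -0.0, -0.5]
opening: 0.3
gripper_force: 0.0
t: 17.4
position: [545.6, -194.5, 104.9]
orientation: [3.142, -0.0, -3.002]
contact_force: [0.4, -0.7, 0.2]
opening: -0.0
gripper_force: 0.0
```

View pics/p1.png

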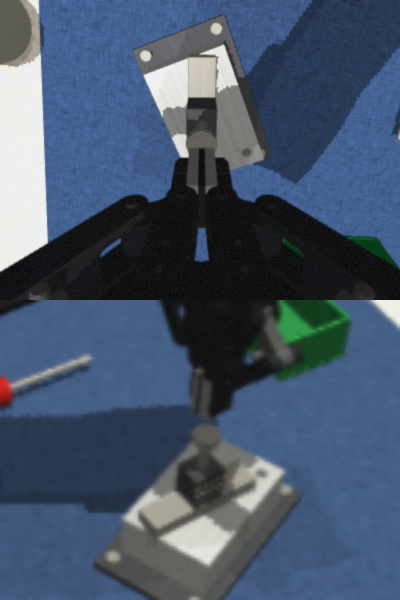

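The side view shows the closed tips still several mm above the head (head px 205,432; tips ~418). I continue feeling downward.

```bash
for i in 1; do python3 -m handwheel '[[[0,0,0.001],[0,0,0],0],[[0,0,0.002],[0,0,0],0],[[0,0,0.002],[0,0,0],0]]' | grep -E 'pos|contact'
python3 -m handwheel '[[[0,0,0.001],[0,0,0],0],[[0,0,0.002],[0,0,0],0],[[0,0,0.002],[0,0,0],0]]'| grep -E 'pos|contact'
python3 -m handwheel '[[[0,0,0.001],[0,0,0],0],[[0,0,0.002],[0,0,0],0],[[0,0,0.002],[0,0,0],0]]'| grep -E 'pos|contact'; done; python3 held.py
```

```text
position: [545.7, -194.5, 102.9]
contact_force: [0.4, -0.9, -0.5]
position: [545.6, -194.5, 100.9]
contact_force: [0.1, -0.0, 0.3]
position: [545.7, -194.5, 98.9]
contact_force: [-0.3, 0.3, -0.1]
[ 545.7 -194.5   98.9] [ 3.142 -0.    -3.002] [-0.3  0.3 -0.1] -0.1
-8 2 0  
-36 -24 39 [ 10.9   1.8 -34.8] [[9.2, 11.3], [-8.3, 5.9]]
-66 -54 293 [ 10.9   1.3 -60.8] [[10.2, 11.7], [-6.8, 5.3]]
```

```bash
python3 - <<'E'
from h import *
out=[]
for n in ('wrist','side','scene'):
    p,d,c=snap(n); W=cloud(d,c); m=(np.hypot(W[...,0]-546,W[...,1]+195)<13)&(W[...,2]>76)&(W[...,2]<125)
    print(n,np.histogram(W[m][:,2],bins=range(76,126,3)))
    for t in ('rod_head','gauge'):
        print([(round(x['score'],2),np.round(x['location'],1).tolist()) for x in arm.spot_point(n,t)])
    x,y=proj([546,-195,95],c)[0].astype(int); k=66 if n=='wrist' else 33
    out.append(cv2.resize(p[y-k:y+k,x-k:x+k],(264,264),interpolation=0))
cv2.imwrite('pics/p2.png',cv2.cvtColor(np.hstack(out),cv2.COLOR_RGB2BGR))
E
```

```text
wrist (array([ 11, 229, 355,  19,  19,  18,   5,   0,   0,   0,  19,  68, 386,
         0,   0,   0]), array([ 76,  79,  82,  85,  88,  91,  94,  97, 100, 103, 106, 109, 112,
       115, 118, 121, 124]))
[(0.79, [546.8, -193.1, 115.1])]
[(0.83, [546.7, -193.5, 41.0])]
side (array([ 9, 47, 20,  4,  4,  2,  4,  5,  1,  1,  7, 23, 35,  1,  0,  0]), array([ 76,  79,  82,  85,  88,  91,  94,  97, 100, 103, 106, 109, 112,
       115, 118, 121, 124]))
[(0.38, [545.3, -195.6, 112.0])]
[(0.75, [543.6, -193.2, 40.9])]
scene (array([ 5, 19, 16,  2,  3,  3,  1,  1,  0,  0,  3, 18, 14,  1,  0,  0]), array([ 76,  79,  82,  85,  88,  91,  94,  97, 100, 103, 106, 109, 112,
       115, 118, 121, 124]))
[(0.51, [547.1, -194.4, 113.7]), (0.3, [528.9, 125.7, -1.4])]
[(0.52, [545.0, -193.3, 43.4])]
```

View pics/p2.png

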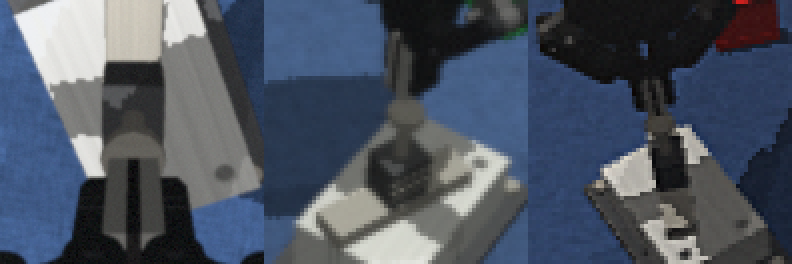

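The head top is still at 113 and the fingertips are just above it, so the tips end short of the nominal TCP. I continue in small steps by feel.

```bash
for i in 1; do python3 -m handwheel '[[[0,0,0.001],[0,0,0],0],[[0,0,0.001],[0,0,0],0]]' | grep -E 'pos|contact'
python3 -m handwheel '[[[0,0,0.001],[0,0,0],0],[[0,0,0.001],[0,0,0],0]]' | grep -E 'pos|contact'
python3 -m handwheel '[[[0,0,0.001],[0,0,0],0],[[0,0,0.001],[0,0,0],0]]' | grep -E 'pos|contact'; done
```

```text
position: [545.6, -194.4, 98.0]
contact_force: [-0.2, -0.4, 1.0]
position: [545.7, -194.5, 97.0]
contact_force: [0.1, 0.5, -0.2]
position: [545.7, -194.5, 96.0]
contact_force: [0.4, 0.0, -0.1]
```

```bash
for i in 1; do python3 -m handwheel '[[[0,0,0.001],[0,0,0],0],[[0,0,0.001],[0,0,0],0]]' | grep -E 'pos|contact'
python3 -m handwheel '[[[0,0,0.001],[0,0,0],0],[[0,0,0.001],[0,0,0],0]]' | grep -E 'pos|contact'
python3 -m handwheel '[[[0,0,0.001],[0,0,0],0],[[0,0,0.001],[0,0,0],0]]' | grep -E 'pos|contact'
python3 -m handwheel '[[[0,0,0.001],[0,0,0],0],[[0,0,0.001],[0,0,0],0]]' | grep -E 'pos|contact'; done
python3 - <<'E'
from h import *
for n in ('side','scene'):
    p,d,c=snap(n); W=cloud(d,c); m=(np.hypot(W[...,0]-546,W[...,1]+195)<13)&(W[...,2]>76)&(W[...,2]<145)
    print(n,np.histogram(W[m][:,2],bins=range(76,146,3))[0])
    x,y=proj([546,-195,105],c)[0].astype(int)
    print(d[y-16:y+10,x-8:x+9].astype(int)); break
E
```

```text
position: [545.7, -194.5, 95.0]
contact_force: [0.4, -0.2, -0.7]
position: [545.7, -194.5, 94.0]
contact_force: [-0.6, 0.5, -0.0]
position: [545.7, -194.5, 93.0]
contact_force: [0.4, -0.7, 0.8]
position: [545.7, -194.5, 92.0]
contact_force: [-1.2, 0.1, -1.1]
side [10 41 23  3  4  4  5  4  0  0  7 17 28  1  0  2  4 10  7  8  9 10  8]
[[1041 1042 1040 1043 1039  828  818  814  811  805  800  799  797  795
   799  786  785]
 [1036 1036 1040 1039 1041  830  818  815  811  808  805  802  797  796
   800  789  785]
 [1034 1037 1033 1037 1033  831  824  813  814  812  807  802  800  805
   804  791  785]
 [1032 1036 1034 1034 1032  830  822  816  815  811  809  812  811  807
   802  805  786]
 [1034 1029 1033 1031 1034  834  821  818  816  812  812  813  814  810
     0  808  792]
 [1026 1027 1025 1026 1026  827  825  824  817  814  812  816  811  811
   809  812  813]
 [1028 1024 1022 1021 1025  830  824  822  819  816  816  815  813  812
   812  813  814]
 [1022 1019 1019 1024 1023  830  827  824  819  818  818  818  817  813
   811  814  816]
 [1018 1017 1017 1018 1018  833  829  824  82
[... 875 characters left out ...]
3  992  934  938  844  840  838  840  841  839  841
   840  939  938]
 [ 990  991  993  990  933  932  931  930  843  840  841  843  840  840
   931  934  935]
 [ 987  983  989  933  931  929  931  933  854  851  852  852  929  932
   929  934  933]
 [ 986  986  928  926  926  927  928  929  852  853  853  856  872  930
   928  926  929]
 [ 979  920  922  925  924  872  871  871  858  853  852  858  873  873
   928  926  925]
 [ 924  923  924  867  868  866  870  865  856  855  854  862  870  868
   869  924  924]
 [ 920  865  866  863  864  867  866  865  857  860  856  865  866  867
   867  866  921]
 [ 915  868  865  863  864  865  863  864  861  860  859  862  865  864
   866  867  866]]
```

```bash
python3 - <<'E'
from h import *
s=arm.sense(); T=rot(s['orientation']); print(s['position'],s['opening'],s['gripper_force'])
for n in ('side','scene','wrist'):
    p,d,c=snap(n); W=cloud(d,c); L=(W-s['position'])@T
    m=(np.hypot(L[...,0],L[...,1])<45)&(L[...,2]<-22.5)&(L[...,2]>-60)&(W[...,2]>116)
    q=L[m]; q=q[np.argsort(-q[:,2])]; print(n,len(q)); print(q[:60:5].round(1).tolist())
E
```

```text
[ 545.6945982  -194.49811529   92.04429252] -0.3170350512409205 0.0
side 124
[[5.5, -8.9, -31.3], [9.7, -7.3, -34.9], [9.0, -2.9, -36.6], [4.5, -9.9, -37.2], [4.0, -9.0, -39.0], [-1.5, -14.6, -40.7], [10.6, 2.3, -41.4], [1.5, -14.9, -42.5], [10.2, -0.2, -43.3], [9.8, -5.9, -45.0], [9.8, 0.5, -45.3], [9.1, 1.6, -46.7]]
scene 67
[[-9.7, 6.0, -24.0], [-8.2, -10.7, -36.0], [-12.7, -0.5, -38.0], [-9.1, 8.2, -39.4], [-7.8, 8.7, -41.9], [-6.2, 11.7, -43.1], [-14.0, 5.7, -46.0], [-8.0, -9.0, -47.6], [-10.5, -6.4, -49.8], [-13.4, -1.3, -51.5], [-13.0, 6.7, -52.6], [-8.8, -7.8, -56.4]]
wrist 1441
[[10.4, -0.9, -33.6], [10.6, -1.4, -34.0], [10.8, -4.0, -34.5], [10.3, -6.7, -34.5], [11.0, 2.8, -34.9], [11.1, 5.4, -35.0], [11.3, 4.9, -35.5], [10.8, -0.9, -35.6], [6.2, 11.3, -35.8], [11.0, -5.0, -36.0], [11.1, 4.9, -36.1], [11.2, 2.3, -36.3]]
```

All three cameras show the closed tips about 33 mm behind the reported TCP, so the first grasp held the rod's head rather than the hub. No slide resulted: the head is still 71 mm above the foot. From here I use the observed tip. There are about 12 mm to go to the head.

```bash
python3 -m handwheel '[[[0,0,0.002],[0,0,0],0],[[0,0,0.004],[0,0,0],0],[[0,0,0.006],[0,0,0],0],[[0,0,0.007],[0,0,0],0],[[0,0,0.007],[0,0,0],0]]' | grep -E 'pos|contact'
for i in 1; do python3 -m handwheel '[[[0,0,0.001],[0,0,0],0],[[0,0,0.001],[0,0,0],0]]' | grep -E 'pos|contact'
python3 -m handwheel '[[[0,0,0.001],[0,0,0],0],[[0,0,0.001],[0,0,0],0]]' | grep -E 'pos|contact'
python3 -m handwheel '[[[0,0,0.001],[0,0,0],0],[[0,0,0.001],[0,0,0],0]]' | grep -E 'pos|contact'; done
```

```text
position: [545.6, -194.5, 84.8]
contact_force: [-0.1, 0.2, 0.1]
position: [545.7, -194.5, 84.0]
contact_force: [-0.4, -0.1, 1.0]
position: [545.8, -194.5, 83.2]
contact_force: [0.3, -0.1, 0.8]
position: [545.8, -194.5, 82.2]
contact_force: [0.3, 0.8, 1.9]
```

```bash
for i in 1; do python3 -m handwheel '[[[0,0,0.001],[0,0,0],0],[[0,0,0.001],[0,0,0],0]]' | grep -E 'pos|contact'
python3 -m handwheel '[[[0,0,0.001],[0,0,0],0],[[0,0,0.001],[0,0,0],0]]' | grep -E 'pos|contact'
python3 -m handwheel '[[[0,0,0.001],[0,0,0],0],[[0,0,0.001],[0,0,0],0]]' | grep -E 'pos|contact'; done
```

```text
position: [545.8, -194.6, 81.1]
contact_force: [-0.1, 0.5, 3.0]
position: [545.8, -194.5, 80.0]
contact_force: [0.1, -0.1, 1.4]
position: [545.8, -194.5, 79.0]
contact_force: [0.8, -0.2, 1.3]
```

```bash
for i in 1; do python3 -m handwheel '[[[0,0,0.001],[0,0,0],0],[[0,0,0.002],[0,0,0],0],[[0,0,0.002],[0,0,0],0]]' | grep -E 'pos|contact'
python3 -m handwheel '[[[0,0,0.001],[0,0,0],0],[[0,0,0.002],[0,0,0],0],[[0,0,0.002],[0,0,0],0]]' | grep -E 'pos|contact'; done
python3 - <<'E'
from h import *
s=arm.sense(); T=rot(s['orientation'])
p,d,c=snap('wrist'); W=cloud(d,c); m=(np.hypot(W[...,0]-546,W[...,1]+195)<13)&(W[...,2]>76)&(W[...,2]<125)
print(s['position'],s['contact_force'],np.histogram(W[m][:,2],bins=range(76,126,2)))
E
```

```text
position: [545.8, -194.5, 76.9]
contact_force: [1.3, 0.5, 1.5]
position: [545.8, -194.5, 74.9]
contact_force: [-0.0, -0.3, 1.5]
[ 545.77114659 -194.48430697   74.93012165] [-0.00380265 -0.33355624  1.49898229] (array([ 11,  10, 256, 386,  14,  11,   0,   0,   0,   0,   0,  12,  45,
        56,  29,   0,  28,  52,  80,  86,  72,  83,  99,  89]), array([ 76,  78,  80,  82,  84,  86,  88,  90,  92,  94,  96,  98, 100,
       102, 104, 106, 108, 110, 112, 114, 116, 118, 120, 122, 124]))
```

```bash
for i in 1; do python3 -m handwheel '[[[0,0,0.0005],[0,0,0],0],[[0,0,0.0005],[0,0,0],0]]' | grep -E 'pos|contact'
python3 -m handwheel '[[[0,0,0.0005],[0,0,0],0],[[0,0,0.0005],[0,0,0],0]]' | grep -E 'pos|contact'
python3 -m handwheel '[[[0,0,0.0005],[0,0,0],0],[[0,0,0.0005],[0,0,0],0]]' | grep -E 'pos|contact'
python3 -m handwheel '[[[0,0,0.0005],[0,0,0],0],[[0,0,0.0005],[0,0,0],0]]' | grep -E 't:|pos|contact';done
```

```text
position: [545.8, -194.5, 74.6]
contact_force: [0.7, 0.3, 2.0]
position: [545.8, -194.5, 74.1]
contact_force: [0.9, -0.3, 3.2]
position: [545.8, -194.5, 73.6]
contact_force: [1.0, 0.9, 2.9]
t: 23.65
position: [545.8, -194.5, 73.1]
contact_force: [0.8, -0.5, 2.6]
```

```bash
for i in 1; do python3 -m handwheel '[[[0,0,0.0005],[0,0,0],0],[[0,0,0.0005],[0,0,0],0]]' | grep -E 'pos|contact'
python3 -m handwheel '[[[0,0,0.0005],[0,0,0],0],[[0,0,0.0005],[0,0,0],0]]' | grep -E 'pos|contact'
python3 -m handwheel '[[[0,0,0.0005],[0,0,0],0],[[0,0,0.0005],[0,0,0],0]]' | grep -E 't:|pos|contact';done
```

```text
position: [545.7, -194.5, 72.6]
contact_force: [0.3, 0.3, 1.7]
position: [545.8, -194.4, 72.0]
contact_force: [1.3, -0.7, 2.7]
t: 24.25
position: [545.8, -194.5, 71.5]
contact_force: [0.5, -0.4, 2.5]
```

```bash
for i in 1; do python3 -m handwheel '[[[0,0,0.0005],[0,0,0],0],[[0,0,0.0005],[0,0,0],0]]' | grep -E 'pos|contact'
python3 -m handwheel '[[[0,0,0.0005],[0,0,0],0],[[0,0,0.0005],[0,0,0],0]]' | grep -E 'pos|contact'
python3 -m handwheel '[[[0,0,0.0005],[0,0,0],0],[[0,0,0.0005],[0,0,0],0]]' | grep -E 't:|pos|contact';done
```

```text
position: [545.8, -194.5, 71.1]
contact_force: [0.3, -1.0, 2.5]
position: [545.8, -194.5, 70.6]
contact_force: [1.6, -0.5, 2.7]
t: 24.85
position: [545.7, -194.5, 70.1]
contact_force: [1.8, -0.6, 2.2]
```

```bash
python3 -m handwheel '[[[0,0,0.0005],[0,0,0],0],[[0,0,0.0005],[0,0,0],0]]' | grep -E 't:|pos|contact'
```

```text
t: 25.05
position: [545.7, -194.5, 69.5]
contact_force: [1.5, -0.9, 2.1]
```

```bash
for i in 1; do python3 -m handwheel '[[[0,0,0.0005],[0,0,0],0],[[0,0,0.0005],[0,0,0],0]]' | grep -E 'pos|contact'
python3 -m handwheel '[[[0,0,0.0005],[0,0,0],0],[[0,0,0.0005],[0,0,0],0]]' | grep -E 'pos|contact'
python3 -m handwheel '[[[0,0,0.0005],[0,0,0],0],[[0,0,0.0005],[0,0,0],0]]' | grep -E 't:|pos|contact';done
```

```text
position: [545.7, -194.5, 69.1]
contact_force: [0.4, -0.7, 2.8]
position: [545.8, -194.5, 68.6]
contact_force: [1.5, -0.2, 2.3]
t: 25.65
position: [545.8, -194.5, 68.1]
contact_force: [1.3, -0.4, 1.5]
```

```bash
for i in 1; do python3 -m handwheel '[[[0,0,0.0005],[0,0,0],0],[[0,0,0.0005],[0,0,0],0]]' | grep -E 'pos|contact'
python3 -m handwheel '[[[0,0,0.0005],[0,0,0],0],[[0,0,0.0005],[0,0,0],0]]' | grep -E 'pos|contact'
python3 -m handwheel '[[[0,0,0.0005],[0,0,0],0],[[0,0,0.0005],[0,0,0],0]]' | grep -E 't:|pos|contact';done
python3 - <<'E'
from h import *
s=arm.sense()
for n in ('wrist','side'):
    p,d,c=snap(n); W=cloud(d,c); m=(np.hypot(W[...,0]-546,W[...,1]+195)<13)&(W[...,2]>76)&(W[...,2]<125)
    print(s['position'],s['contact_force'],np.histogram(W[m][:,2],bins=range(76,126,2))[0])
E
```

```text
position: [545.8, -194.5, 67.5]
contact_force: [1.8, -0.4, 2.8]
position: [545.7, -194.5, 67.0]
contact_force: [1.1, -0.3, 2.5]
t: 26.25
position: [545.7, -194.5, 66.6]
contact_force: [0.7, -1.0, 2.2]
[ 545.74359783 -194.48194077   66.55147416] [ 0.6772959  -0.97641477  2.20539054] [ 14  10 204 297   0   0   1  26  45  44  25   1  31  63  80  77  83  83
 100  84  95  92 121  98]
[ 545.74359783 -194.48194077   66.55147416] [ 0.6772959  -0.97641477  2.20539054] [ 7  6 25 21  0  0  0  5 10  9  3  0  6  6  5  4  5  4  7  7  7  4  6  4]
```

```bash
for i in 1; do python3 -m handwheel '[[[0,0,0.0005],[0,0,0],0],[[0,0,0.0005],[0,0,0],0]]' | grep -E 'pos|contact'
python3 -m handwheel '[[[0,0,0.0005],[0,0,0],0],[[0,0,0.0005],[0,0,0],0]]' | grep -E 'pos|contact'
python3 -m handwheel '[[[0,0,0.0005],[0,0,0],0],[[0,0,0.0005],[0,0,0],0]]' | grep -E 't:|pos|contact';done
```

```text
position: [545.7, -194.5, 66.0]
contact_force: [1.5, -1.0, 1.6]
position: [545.7, -194.5, 65.6]
contact_force: [2.2, 0.5, 2.2]
t: 26.95
position: [545.7, -194.5, 65.0]
contact_force: [1.0, -0.1, 2.6]
```

```bash
for i in 1; do python3 -m handwheel '[[[0,0,0.0005],[0,0,0],0],[[0,0,0.0005],[0,0,0],0]]' | grep -E 'pos|contact'
python3 -m handwheel '[[[0,0,0.0005],[0,0,0],0],[[0,0,0.0005],[0,0,0],0]]' | grep -E 't:|pos|contact';done
```

```text
position: [545.7, -194.5, 64.5]
contact_force: [1.5, -0.6, 2.9]
t: 27.35
position: [545.8, -194.5, 64.4]
contact_force: [-0.2, -0.2, 5.6]
```

```bash
python3 -m handwheel '[[[0,0,0.0003],[0,0,0],0],[[0,0,0.0003],[0,0,0],0]]' | grep -E 't:|pos|contact'
python3 -m handwheel '[[[0,0,0.0],[0,0,0],0],[[0,0,0.0],[0,0,0],0],[[0,0,0.0],[0,0,0],0]]' | grep -E 't:|pos|contact'
```

```text
t: 27.55
position: [545.8, -194.5, 64.4]
contact_force: [0.9, 0.5, 9.7]
t: 27.85
position: [545.8, -194.5, 64.4]
contact_force: [0.5, 0.8, 10.9]
```

Firm stop felt: 10.9 N with no further motion, travel about 18.5 mm. Now I retract, open and re-measure, then grip the hub low.

```bash
python3 -m handwheel '[[[0,0,-0.003],[0,0,0],0],[[0,0,-0.03],[0,0,0],0],[[0,0,-0.07],[0,0,0],0.04],[[0,0,-0.11],[0,0,0],0.085],[[0,0,-0.115],[0,0,0],0.085]]' | grep -E 't:|pos|contact'
python3 -m handwheel '[[[0,0,0.0],[0,0,0],0.085],[[0,0,0.0],[0,0,0],0.085],[[0,0,0.0],[0,0,0],0.085],[[0,0,0.0],[0,0,0],0.085]]' | grep -E 't:|pos|contact'
python3 bm.py; python3 -c "
from h import *
go([545.8,-194.5,18],-3.0)"
```

```text
t: 28.35
position: [547.5, -195.2, 183.1]
contact_force: [0.6, 0.5, -0.5]
t: 28.75
position: [545.0, -194.3, 177.5]
contact_force: [0.8, 0.5, 0.3]
28.75 [ 545.  -194.3  177.5] [ 3.141e+00 -2.000e-03 -3.002e+00]
block (array([ 555.7, -189.6]), array([112.7,  70.2]), 0.501, 4281)
49 60 (array([ 545.6, -194.8]), array([89.3, 21.6]), 0.129, 1074) [ 525.6 -196.2   54.3]
77 86 (array([ 545.9, -195. ]), array([26.1, 21.5]), 0.133, 263) [ 537.8 -196.7   82.2]
88 118 (array([ 545.6, -195.1]), array([19. , 18.9]), 0.896, 360) [ 545.2 -195.2   94.1]
28.8 [ 545.2 -194.3  177.7] [ 3.141e+00 -2.000e-03 -3.002e+00]
block (array([ 555.8, -189.5]), array([112.8,  70.1]), 0.501, 4268)
49 60 (array([ 545.5, -194.9]), array([89.2, 21.7]), 0.129, 1087) [ 526.  -196.2   54.2]
77 86 (array([ 545.4, -195.1]), array([25.5, 21.4]), 0.132, 268) [ 537.4 -196.8   82.1]
88 118 (array([ 545.8, -195.1]), array([19.1, 19.2]), -0.2, 360) [ 545.2 -195.2   94.1]
alt [array([ 0. , -0.1, -0.1]), array([-1.000e-01, -1.000e-01,  1.799e+02])]
shift [-0.0006 -0.0003  0.1599] turn [ 0.04 -0.08 -0.12] j7 1.96
```

```bash
python3 -m handwheel '[[[0,0,0.03],[0,0,0.2],0.085],[[0,0,0.065],[0,0,0.4],0.085],[[0,0,0.1],[0,0,0.4],0.085],[[0,0,0.125],[0,0,0.4],0.085],[[0,0,0.135],[0,0,0.4],0.085]]' | grep -E 't:|pos|contact'
python3 -m handwheel '[[[0,0,0.008],[0,0,0],0.085],[[0,0,0.015],[0,0,0],0.085],[[0,0,0.015],[0,0,0],0.085],[[0,0,0.015],[0,0,0],0.085],[[0,0,0.015],[0,0,0],0.085]]' | grep -E 't:|pos|ori|contact'
python3 -c "
from h import *
go([545.8,-194.5,18])
p,d,c=snap('wrist'); q,_,c2=snap('side'); x,y=proj([546,-195,75],c2)[0].astype(int)
cv2.imwrite('pics/g2.png',cv2.cvtColor(np.vstack([p[100:400,120:520],cv2.resize(q[y-50:y+50,x-66:x+67],(400,300))]),cv2.COLOR_RGB2BGR))"
```

```text
t: 29.35
position: [544.1, -194.0, 41.1]
contact_force: [0.4, -0.1, 1.4]
t: 29.85
position: [546.3, -194.7, 29.7]
orientation: [-3.141, 0.001, -3.009]
contact_force: [0.5, 0.5, 0.6]
shift [0.0005 0.0003 0.0117] turn [0. 0. 0.] j7 1.94
```

View pics/g2.png

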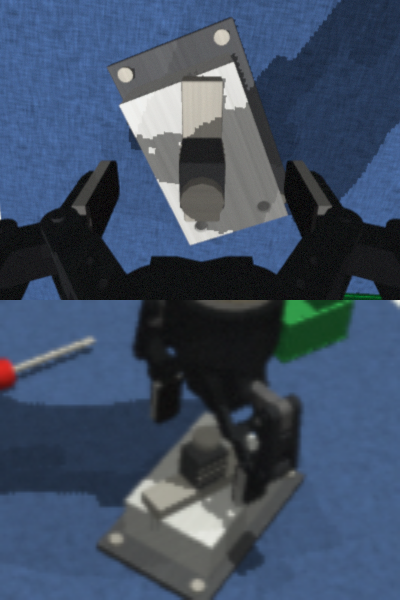

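```bash
python3 - <<'E'
from h import *
s=arm.sense(); T=rot(s['orientation']); print(s['t'],s['position'])
for n in ('side','scene','wrist'):
    p,d,c=snap(n); W=cloud(d,c); L=(W-s['position'])@T
    m=(abs(L[...,0])<45)&(abs(L[...,1])<28)&(L[...,2]<-67)&(L[...,2]>-140)
    print(n,np.histogram(-L[m][:,2],bins=range(66,141,4))[0])
    m=(abs(L[...,0])<14)&(abs(L[...,1])>30)&(abs(L[...,1])<60)&(L[...,2]>-70)&(L[...,2]<-13)
    print(' fingers',np.histogram(-L[m][:,2],bins=range(12,72,4))[0], np.histogram(L[m][:,1],bins=range(-60,61,10))[0])
E
```

```text
29.95 [ 546.09472837 -194.64729636   29.46010081]
side [ 0  0  0  0  0  0  0  0  1 11 17 15 19 17 25 27 38 27]
 fingers [14  0  0  0  0  0  0  4 17 19 28 28 33 28] [56 20  9  0  0  0  0  0  0 14 75  5]
scene [ 4  0  0  0  0  0  0  0  1  8 13 16 17 15 21 20 26 20]
 fingers [12  3  0  0  0  0  0  1  3  8 10 11  8 11] [ 9 20  9  0  0  0  0  0  0  6 15 10]
wrist [   0    0    0    0    0    0    0    0    3  828 1600 2380 2401 1304
  359    0    0    0]
 fingers [327   0   0   0   0   0   0  50 251 363 456 500 555 593] [ 248 1309  150    0    0    0    0    0    0  163 1296  244]
```

The body sits about 102 mm behind the reported TCP (the whole tool is about 30 mm short), so TCP z=18 leaves 26 mm clearance over the head and puts the tips about 7 mm above the block.

```bash
python3 -m handwheel '[[[0.0003,0.0002,0.006],[0,0,0],0.085],[[0.0003,0.0002,0.0115],[0,0,0],0.085],[[0.0003,0.0002,0.0115],[0,0,0],0.085],[[0.0003,0.0002,0.0115],[0,0,0],0.06],[[0.0003,0.0002,0.0115],[0,0,0],0.045]]' | grep -E 't:|pos|contact|open'
python3 -m handwheel '[[[0,0,0],[0,0,0],0.036],[[0,0,0],[0,0,0],0.03],[[0,0,0],[0,0,0],0.027],[[0,0,0],[0,0,0],0.025],[[0,0,0],[0,0,0],0.024]]' 40| grep -E 't:|pos|contact|open|grip'
python3 -m handwheel '[[[0,0,0],[0,0,0],0.023],[[0,0,0],[0,0,0],0.022],[[0,0,0],[0,0,0],0.021],[[0,0,0],[0,0,0],0.018],[[0,0,0],[0,0,0],0.018]]' 40| grep -E 't:|pos|contact|open|grip'
python3 held.py
```

```text
t: 30.6
position: [545.4, -194.3, 17.3]
contact_force: [0.4, -0.2, -0.0]
opening: 59.0
t: 31.1
position: [545.4, -194.4, 17.3]
contact_force: [0.7, 0.7, 0.6]
opening: 24.1
gripper_force: 0.0
t: 31.6
position: [545.5, -194.5, 17.3]
contact_force: [1.2, -0.9, 1.2]
opening: 21.6
gripper_force: 41.1
[ 545.5 -194.5   17.3] [-3.141  0.    -3.009] [ 1.2 -0.9  1.2] 21.6
-8 2 149 [45.1 -0.9 -3.4] [[40.8, 49.6], [-12.4, 10.7]]
-36 -24 833 [ 43.6   6.  -25.9] [[9.2, 48.5], [-12.8, 12.9]]
-66 -54 47 [ 10.9  12.4 -59.2] [[8.5, 11.9], [-11.6, 13.0]]
```

Hub gripped (opening 21.6). Lifting straight up.

```bash
python3 -m handwheel '[[[0,0,-0.002],[0,0,0],0.018],[[0,0,-0.006],[0,0,0],0.018],[[0,0,-0.014],[0,0,0],0.018],[[0,0,-0.024],[0,0,0],0.018],[[0,0,-0.034],[0,0,0],0.018]]' 60 | grep -E 't:|pos|contact|open|grip'
python3 -m handwheel '[[[0,0,-0.01],[0,0,0],0.018],[[0,0,-0.018],[0,0,0],0.018],[[0,0,-0.021],[0,0,0],0.018],[[0,0,-0.021],[0,0,0],0.018],[[0,0,-0.021],[0,0,0],0.018]]' | grep -E 't:|pos|contact|open|grip'
python3 - <<'E'
from h import *
s=arm.sense(); T=rot(s['orientation']); print(s['t'],s['position'],s['orientation'],s['contact_force'])
p,d,c=snap('wrist'); W=cloud(d,c); L=(W-s['position'])@T
for lo,hi in ((-40,-32),(-82,-72)):
    m=(abs(L[...,0])<55)&(abs(L[...,1])<11)&(L[...,2]>lo)&(L[...,2]<hi); q=L[m]; print(len(q),np.median(q,0).round(1),np.percentile(q[:,0],[1,99]).round(1),np.percentile(q[:,1],[1,99]).round(1))
go([531.7-1.8,126.6+1.1,72],-2.994)
E
```

```text
t: 32.15
position: [545.5, -194.3, 52.4]
contact_force: [-0.8, 0.1, -3.4]
opening: 21.4
gripper_force: 59.7
t: 32.65
position: [545.2, -194.2, 72.1]
contact_force: [-0.8, -0.1, -3.0]
opening: 21.3
gripper_force: 59.7
32.65 [ 545.210274   -194.24664528   72.07964219] [ 3.14144048e+00 -3.63170339e-04 -3.00906093e+00] [-0.77789199 -0.10795439 -2.98536498]
2768 [ 29.   -0.4 -36.8] [11.8 44.3] [-10.7  10.1]
1796 [  1.3  -0.4 -76.7] [-9.5  9.2] [-9.7  8.6]
alt [array([ 0. , -0. , -0.9]), array([-1.000e-01, -0.000e+00,  1.791e+02])]
shift [-0.0275  0.3211 -0.    ] turn [ 0.02 -0.04 -0.86] j7 1.94
```

The reading is kept (head to foot top 39.9 mm). Moving to above the stand.

```bash
python3 -m handwheel '[[[-0.0017,0.02,0],[0,0,0],0.018],[[-0.005,0.058,0],[0,0,0],0.018],[[-0.0086,0.1,0],[0,0,0],0.018],[[-0.0121,0.141,0],[0,0,0],0.018],[[-0.0154,0.18,0],[0,0,-0.4],0.018]]' | grep -E 't:|pos|contact|open|grip'
python3 -m handwheel '[[[-0.0034,0.04,0],[0,0,-0.4],0.018],[[-0.0068,0.08,0],[0,0,-0.4],0.018],[[-0.0098,0.115,0],[0,0,-0.4],0.018],[[-0.0117,0.136,0],[0,0,-0.4],0.018],[[-0.0121,0.141,0],[0,0,-0.4],0.018]]' | grep -E 't:|pos|contact|open|grip'
python3 -m handwheel '[[[0,0,0],[0,0,0],0.018],[[0,0,0],[0,0,0],0.018],[[0,0,0],[0,0,0],0.018]]' | grep -E 't:|pos|contact|open|grip'
python3 - <<'E'
from h import *
go([529.9,127.7,25.3],-2.994)
s=arm.sense(); 
p,d,c=snap('wrist'); W=cloud(d,c)
m=np.hypot(W[...,0]-530,W[...,1]-127)<75
print('stand',rect(W,m,46,53),'foot',rect(W,m&(np.hypot(W[...,0]-530,W[...,1]-127)<48),104,114))
E
```

```text
t: 33.2
position: [536.4, -12.1, 71.9]
contact_force: [1.4, 0.6, -3.5]
opening: 21.5
gripper_force: 59.6
t: 33.7
position: [528.7, 131.2, 71.8]
contact_force: [0.0, -0.4, -2.9]
opening: 21.1
gripper_force: 59.7
t: 34.0
position: [529.4, 125.7, 72.2]
contact_force: [0.6, -1.2, -2.9]
opening: 21.3
gripper_force: 59.7
alt [array([-0. , -0. , -0.2]), array([-0.000e+00,  1.000e-01,  1.798e+02])]
shift [-0.0008  0.002   0.0469] turn [-0.05 -0.02 -0.19] j7 1.39
stand (array([489.7, 121.3]), array([18.4, 50. ]), -1.424, 1940) foot (array([529.4, 126.7]), array([91.9, 46.4]), 0.394, 3201)
```

```bash
python3 -m handwheel '[[[0,0,0.006],[0,0,0],0.018],[[0,0,0.016],[0,0,0],0.018],[[0,0,0.027],[0,0,0],0.018],[[0,0,0.035],[0,0,0],0.018],[[0,0,0.04],[0,0,0],0.018]]' | grep -E 't:|pos|contact'
python3 -m handwheel '[[[0,0,0],[0,0,0],0.018],[[0,0,0.003],[0,0,0],0.018],[[0,0,0.004],[0,0,0],0.018],[[0,0,0.004],[0,0,0],0.018],[[0,0,0.004],[0,0,0],0.018]]' | grep -E 't:|pos|contact'
python3 -c "
from h import *
go([530.0,127.6,25.3],-2.994)"
```

```text
t: 34.55
position: [528.7, 127.3, 31.0]
contact_force: [0.5, -0.0, -3.0]
t: 35.05
position: [529.4, 127.5, 28.5]
contact_force: [0.2, 0.5, -3.7]
alt [array([ 0. ,  0. , -0.1]), array([  0. ,  -0. , 179.9])]
shift [-0.0006  0.      0.0032] turn [ 0.    0.02 -0.07] j7 1.39
```

```bash
python3 -m handwheel '[[[-0.0004,0,0.001],[0,0,0],0.018],[[-0.0004,0,0.002],[0,0,0],0.018],[[-0.0004,0,0.0025],[0,0,0],0.018],[[-0.0004,0,0.0025],[0,0,0],0.018]]' | grep -E 't:|pos|contact'
python3 -m handwheel '[[[0,0,0.0004],[0,0,0],0.018],[[0,0,0.0004],[0,0,0],0.018],[[0,0,0.0004],[0,0,0],0.018]]' | grep -E 't:|pos|contact'
python3 -m handwheel '[[[0,0,0.0004],[0,0,0],0.018],[[0,0,0.0004],[0,0,0],0.018],[[0,0,0.0004],[0,0,0],0.018]]' | grep -E 't:|pos|contact'
```

```text
t: 35.45
position: [529.6, 127.5, 25.7]
contact_force: [-0.5, 1.0, -2.5]
t: 35.75
position: [529.7, 127.5, 25.4]
contact_force: [0.7, 0.1, -3.3]
t: 36.05
position: [529.7, 127.5, 25.3]
contact_force: [-2.1, -0.8, 5.9]
```

Seated with 9 N of contact. Releasing and rising.

```bash
python3 -m handwheel '[[[0,0,0],[0,0,0],0.023],[[0,0,0],[0,0,0],0.026],[[0,0,0],[0,0,0],0.05],[[0,0,0],[0,0,0],0.085],[[0,0,0],[0,0,0],0.085]]' | grep -E 't:|pos|contact|open'
python3 -m handwheel '[[[0,0,0],[0,0,0],0.085],[[0,0,-0.01],[0,0,0],0.085],[[0,0,-0.04],[0,0,0],0.085],[[0,0,-0.08],[0,0,0],0.085],[[0,0,-0.12],[0,0,0],0.085]]' | grep -E 't:|pos|contact|open'
python3 -m handwheel '[[[0,0,-0.04],[0,0,0],0.085],[[0,0,-0.04],[0,0,0],0.085],[[0,0,-0.04],[0,0,0],0.085],[[0,0,-0.04],[0,0,0],0.085],[[0,0,-0.04],[0,0,0],0.085]]' | grep -E 't:|pos|contact|open'
sed -i 's/range(3)/range(2)/; s/(112,128)/(84,94),(96,110)/' gm.py
sed -i 's/print(lo,hi,rect(W,near,lo,hi))/print(lo,hi,rect(W,near,lo,hi),np.nanmedian(W[near\&(W[...,2]>lo)\&(W[...,2]<hi)][:,2]).round(1))/' gm.py; python3 gm.py
python3 -c "
from h import *
q,_,c2=snap('side'); x,y=proj([530,127,60],c2)[0].astype(int)
cv2.imwrite('pics/end.png',cv2.cvtColor(cv2.resize(q[y-50:y+50,x-66:x+67],(532,400)),cv2.COLOR_RGB2BGR))"
```

```text
t: 36.55
position: [529.7, 127.5, 25.0]
contact_force: [0.0, 0.4, 0.2]
opening: 68.6
t: 37.05
position: [529.2, 127.4, 146.8]
contact_force: [1.3, 0.6, 0.3]
opening: 84.9
t: 37.55
position: [528.9, 127.3, 183.9]
contact_force: [0.8, -0.2, -0.3]
opening: 85.2
37.55 [528.9 127.3 183.9] [-3.141e+00 -2.000e-03 -2.995e+00] 0.0035
45 53 (array([529.9, 127.4]), array([99.9, 50. ]), 0.148, 991) 50.1
56 68 (array([530. , 126.8]), array([89.2, 21.7]), 0.143, 1080) 62.2
84 94 (array([530.1, 126.8]), array([26.3, 22.2]), 0.156, 276) 89.9
96 110 (array([530.1, 127. ]), array([19.3, 19.1]), 1.467, 366) 102.0
37.6 [529.  127.3 183.9] [-3.141e+00 -2.000e-03 -2.995e+00] 0.0052
45 53 (array([529.9, 127.4]), array([99.8, 50. ]), 0.147, 991) 50.1
56 68 (array([530.1, 126.8]), array([89.6, 21.7]), 0.139, 1079) 62.2
84 94 (array([530.3, 126.9]), array([26.3, 22.4]), 0.144, 279) 89.9
96 110 (array([529.9, 127. ]), array([19.4, 18.9]), 1.52, 369) 102.1
```

View pics/end.png

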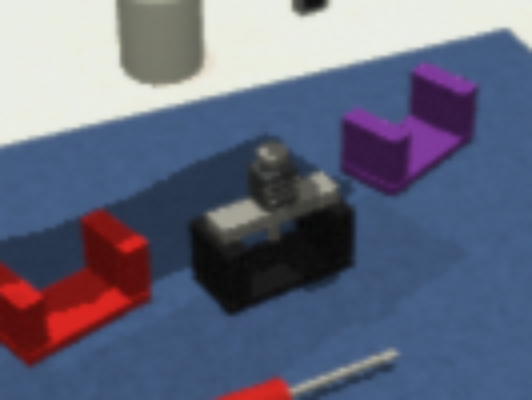

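The gauge lies flat and centred on the black stand (px 270,215), its rod hanging in the gap. The head is at 102, so travel is 19 mm.

```bash
python3 -c "
from station import arm
print(arm.sign_off())"
```

```text
the job is handed in; nothing more can be done
None
```

The job is handed in (verdict not shown): the bore read about 19 mm by feel, and the gauge is back on its black stand, flat and within about 1 mm of centre with the reading kept. The first lift, before measuring, held the rod's head instead of the hub, because the fingertips end about 30 mm short of the reported TCP; the rod showed no measurable slide, and the final lift was by the hub.

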